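# Take the pipe fitting out from under the propped wire guard of a lot box

## Task

Raise the wire guard of the grey lot box, swing its prop all the way in under the guard's catch plate and let the guard come to rest on it. Only then lift the tall brass pipe fitting out of the box and set it down gently, standing on its wide foot, in the low aluminium tray. Leave the flat brass collar in the box and the guard standing on its prop; do not disturb the other things on the table.

Things in the scene. Friction and masses are not known exactly. Their poses are not given: they have to be found in the camera images.
- case: (All lengths here in mm.) Grey steel lot box, open on top, fixed to the table, 210 (x) by 230 (y) by 75 high, walls and floor 5 thick, the wall on the pull's side only 45 high. Origin: centre of its underside. Its x axis points from the guard's pull to the hinge side, z up. It stands so that its pull faces about the robot's left, its hinge the robot's right, and its -y side (the prop) the robot.
- guard (a joint): Opening angle (rad) of the wire guard: 0 = closed, level on the box, 1.55 = limit, nearly upright. Strongly damped hinge (2.5 N m s/rad): raising at 0.4 rad/s takes about 6 N at the pull; let go, it sinks slowly (from 1.52 to 1.39 in about 6 to 10 s, quicker lower down). It reads 1.38 when resting on the prop, and must be above about 1.42 for the prop to pass in under it.
- guard_hinge (a point): Middle of the guard's hinge line, which is parallel to the box's y axis, at box x = +100, z = 80. The guard is a flat steel frame 6 thick with thin wires, about 0.45 kg, reaching 205 from this line and 115 to either side.
- guard_bar (a point): Middle of the guard's pull: a round steel bar 8 thick, 90 clear between its legs, parallel to the hinge line and 240 from it; the outer end of a flat U-loop in the guard's plane, 31 open gap to the frame. Closed, it juts out 35 beyond the box's wall, 80 above the table, nothing beneath: hook it from below or pinch it from above. At 1.52 rad it is 320 above the table.
- guard_catch (a point): Centre of the catch plate, 30 by 30 and 6 thick, that juts sideways out of the guard frame on the prop's side (box y = -115 to -145), 85 to 115 from the hinge line. The prop's ball goes against its underside.
- prop (a joint): Angle q (rad) of the prop stay: 0 = leaning 0.6 rad out from the box (to box -y), 0.60 = upright, stop at 0.66 = fully home, ball under the catch plate. Stiff pivot (0.08 N m, about 1 N at mid rod): it stays where left. Push it home from outside, towards box +y. Ball centre in box axes: (71, -140 - 121 sin(0.60 - q), 55 + 121 cos(0.60 - q)); points along the straight rod in proportion.
- prop_pivot (a point): Pivot of the prop, at box (-50, -140, 55); it turns about a line parallel to the box's x axis. The prop is a straight steel rod 9 thick from here to its ball, slanting up towards the hinge side.
- prop_ball (a point): Centre of the ball (14 diameter) at the free end of the prop.
- fitting_mid (a point): Centre, half-way up, of the tall brass pipe fitting (round, 60 high): foot 44 in diameter and 8 high, neck 32 in diameter from 8 to 54, top 26 in diameter; about 0.2 to 0.4 kg. It stands upright on the box floor near one side or the other, 140 to 165 from the hinge line. Its z axis points up.
- collar_mid (a point): Centre of the flat brass collar, a ring 54 outer diameter, 34 bore, 16 high, lying in the box near the other side. Stays there.
- tray: Low aluminium tray, fixed to the table to the left or the right of the box, 170 by 150 outside, rim 20 high, walls and floor 4 thick. Origin: centre of its underside.
- carton: Open cardboard carton 160 by 130, 50 high, on the other side of the box from the tray. Origin: centre of its underside. Bystander.
- jar: Green glass jar with steel lid, 68 diameter, 90 high, standing beyond the box on the left. Origin: centre of its underside. Bystander.
- can: Steel can with paper label, 74 diameter, 110 high, standing beyond the box on the right. Origin: centre of its underside. Bystander.
Mind the look-alikes: they are no part of the job. What is shaped like the part that bears fitting_mid but blue is not meant.

How it is judged:
By the outcome, as a careful person would: the job done as asked, in the order asked, and still so for the second after the job is handed in, with the robot touching nothing.
It also fails if it takes over 69 s, if anything falls off the work surface, if the arm or the gripper's body presses on something with over 40 N, if the wrist force passes 120 N, or if a joint passes its speed limit or range.

## Robot

A 7-joint arm with a two-finger parallel gripper is mounted at the origin on the work surface. World frame = base frame: x ahead of the robot, y to its left, z up, the work surface at z = 0. Lengths are in m, angles in rad, forces in N, time in s.
With the tool pointing down it reaches from about 0.4 to 0.9 m from the base axis. Payload 5.5 kg.
Tool frame: the origin (TCP) lies on the centre line of the jaws, within the pads' length; the fingertips stand 14 mm ahead of it and the grasp point (between the pads) lies 5 mm behind it; x points along the fingers, y is the direction in which the jaws open and shut, and the axes are right-handed (so a half turn about x gives the same grasp; the last joint's range is limited). The gripper opens to 92 mm and grips with 3 to 60 N. Pads are 19 mm wide; open, the fingers measure 130 mm over their backs; the gripper's body (75 mm by 190 mm) begins 47 mm behind the grasp point.
Start: joints at [-0.874, 0.501, -0.427, 1.55, 0.221, 1.138, -0.21], TCP at [0.273, 0.59, 0.241] pointing down, gripper open.
Joint ranges: [-2.88, 2.88], [-0.31, 2.03], [-1.54, 1.56], [0.2, 2.42], [-1.41, 4.55], [0.19, 2.02], [-2.57, 2.57]. Speed limits (rad/s): [2.57, 2.57, 3.14, 3.14, 3.14, 3.14, 3.14].

## Interface

Orientations are given as a unit quaternion [x, y, z, w].
In Python, from cell import bot gives the robot as it stands. The module is installed in compiled form; this text tells all that it offers.
- The arm moves only by the tool play_rows, never from a script. Its argument "increments" is a list of rows, each a list of 7 numbers: the opening, from 0 (shut) to 1 (fully open), then the shift along the tool's x, y, z in m, then the turn, a rotation vector about the tool's x, y, z in degrees. A call has 1 to 5 rows; each row is the pose to reach, as a shift and turn from the pose commanded when the call began, along the tool's axes at that moment; what a row does not reach only later rows make up. A row lasts 1/12 s, in which the tool goes at most 41.7 mm and 7.16 degrees, less where a joint would pass 70% of its speed; a pose out of reach is approached as far as the arm can. A call with a gripper value outside its range is refused whole. The fingers move at their own pace and stop on an object; "squeeze" is the grip in N (left out, the last holds). Time passes only in rows, so rows that repeat a pose let the fingers close. It gives the time, the measured TCP pose, the force and the opening at its end, in the units of the state.
- bot.get_state(): the state, without advancing time (a new reading comes with each control period).
- bot.snapshot(name): name is "side" or "top" or "wrist"; returns a dict with "pixels" (384x512x3 uint8, blue, green, red), "mtx" (3x3 intrinsics, pixels), "xyz" and "orientation" of the camera in the world. Camera axes: x right, y up, looking along -z (the intrinsics and any distortion apply to the point x, -y, -z); pixel columns grow to the right and rows downward; lengths in m; the calibration is good to about 2 mm. A picture is of the moment at which its call begins. There is no depth.
- bot.job_done(): hands the job in, once; it reports no verdict.
The state is a dict: "time_s": time; "qpos": joint angles; "joint_vel": joint speeds; "joint_efforts": joint torques, N m; "eef_pos": TCP position; "orientation": TCP orientation; "force": force on the tool from outside, world axes, zero at the start; "torque": the same for the moment, N m; "width": finger opening in m.
Only numpy, scipy, OpenCV 4.12 (cv2) and the standard library are available. Lean on these libraries where they do the work, as an engineer would, in place of code of your own. Each camera call takes 0.05 s, during which the arm holds its last target.

## Working session

There is one attempt and no reset: what is moved stays moved. The work goes in short steps, Python scripts to look and compute and a tool call to move; the robot and the scene stay as the last step left them, time stands still between calls to the robot, and variables do not carry over. Pictures are saved under pics/ and viewed, and the job is handed in when it is done.

Besides the shell and the picture viewer there is one more tool, called after ">>>" by a JSON object that holds its "fn" and its "kwargs", one argument or row to a line. play_rows: Moves the arm, as the interface text tells. Its arguments: {"type":"object","properties":{"increments":{"type":"array"},"squeeze":{"type":"number"}},"required":["increments"]}

```bash
mkdir -p pics; ls
python3 - <<'E'
from cell import bot
import cv2,json,numpy as np
s=bot.get_state(); print({k:np.round(v,3).tolist() for k,v in s.items()})
for n in ["side","top","wrist"]:
    d=bot.snapshot(n); cv2.imwrite(f"pics/{n}0.png",d["pixels"]); 
    print(n,np.round(d["mtx"],1).tolist(),np.round(d["xyz"],3),np.round(d["orientation"],4),[k for k in d])
E
```

```text
pics
{'time_s': 0.0, 'qpos': [-0.874, 0.502, -0.427, 1.551, 0.221, 1.138, -0.21], 'joint_vel': [-0.002, 0.0, -0.001, -0.0, -0.0, -0.0, 0.001], 'joint_efforts': [0.0, -56.66, -5.816, -27.911, -0.069, 0.031, 0.0], 'eef_pos': [0.273, 0.589, 0.24], 'orientation': [0.151, 0.691, -0.153, 0.69], 'force': [-0.718, 0.489, -0.25], 'torque': [0.012, -0.01, -0.016], 'width': 0.092}
side [[413.5, 0.0, 250.7], [0.0, 413.5, 191.0], [0.0, 0.0, 1.0]] [ 0.496 -0.735  0.79 ] [ 0.4085 -0.0212 -0.0438  0.9115] ['pixels', 'mtx', 'xyz', 'orientation']
top [[348.4, 0.0, 261.4], [0.0, 348.4, 196.3], [0.0, 0.0, 1.0]] [ 0.495 -0.029  1.112] [-0.0244  0.0137  0.7156 -0.6979] ['pixels', 'mtx', 'xyz', 'orientation']
wrist [[293.4, 0.0, 253.5], [0.0, 293.4, 192.3], [0.0, 0.0, 1.0]] [0.202 0.622 0.384] [-0.1231 -0.0779  0.5324  0.8339] ['pixels', 'mtx', 'xyz', 'orientation']
```

View pics/top0.png

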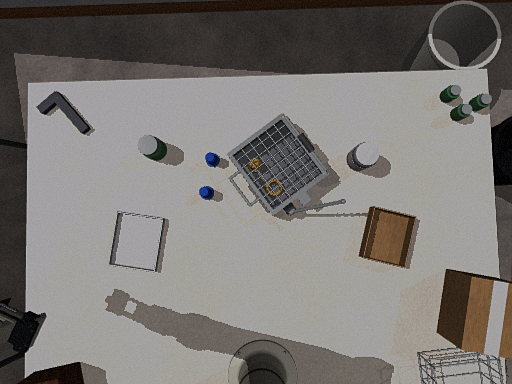

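View pics/side0.png

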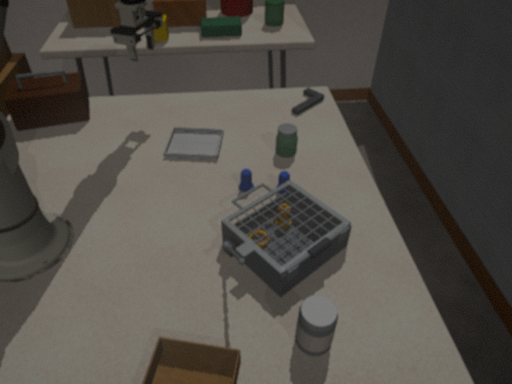

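View pics/wrist0.png

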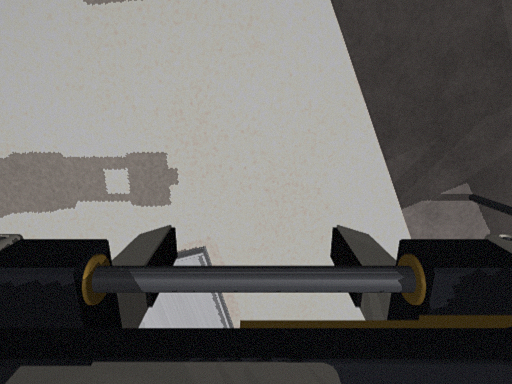

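```bash
cat > h.py <<'E'
import numpy as np, cv2
from scipy.spatial.transform import Rotation as R
def ray(d,uv):
    K=d["mtx"];x=(uv[0]-K[0,2])/K[0,0];y=(uv[1]-K[1,2])/K[1,1]
    v=R.from_quat(d["orientation"]).apply([x,-y,-1.]);return np.array(d["xyz"]),v/np.linalg.norm(v)
def onz(d,uv,z):
    o,v=ray(d,uv);return o+v*(z-o[2])/v[2]
def proj(d,P):
    p=R.from_quat(d["orientation"]).inv().apply(np.array(P)-np.array(d["xyz"]))
    p=np.atleast_2d(p)*[1,-1,-1];K=d["mtx"];q=p@K.T;return q[:,:2]/q[:,2:]
def tri(d1,u1,d2,u2):
    o1,v1=ray(d1,u1);o2,v2=ray(d2,u2)
    A=np.c_[v1,-v2];t=np.linalg.lstsq(A,o2-o1,rcond=None)[0]
    a=o1+t[0]*v1;b=o2+t[1]*v2;return (a+b)/2,np.linalg.norm(a-b)
def crop(d,x0,y0,w,h,k,name):
    im=d["pixels"][y0:y0+h,x0:x0+w];cv2.imwrite(name,cv2.resize(im,None,fx=k,fy=k,interpolation=cv2.INTER_CUBIC))
E
python3 - <<'E'
from cell import bot
from h import *
import pickle
t=bot.snapshot("top");s=bot.snapshot("side");pickle.dump((t,s),open("ts.pkl","wb"))
crop(t,190,100,200,140,4,"pics/topc.png");crop(s,200,150,170,150,4,"pics/sidec.png")
E
```

```text
(no output)
```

View pics/topc.png

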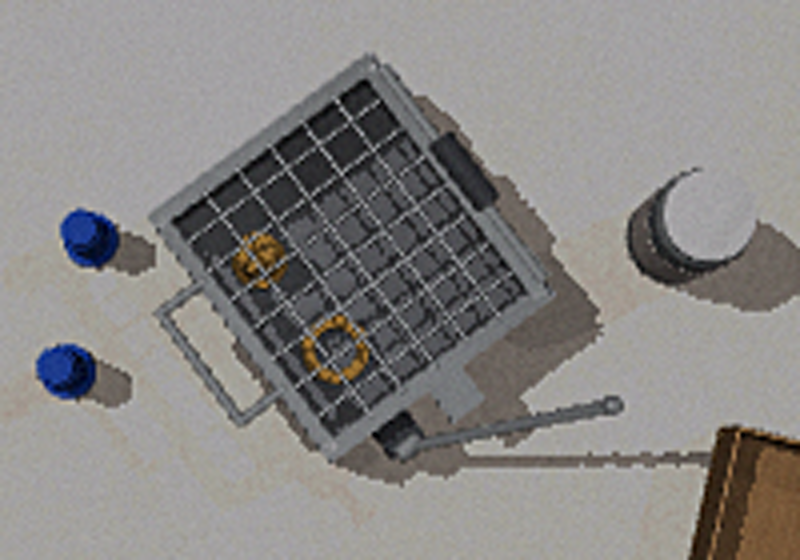

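View pics/sidec.png

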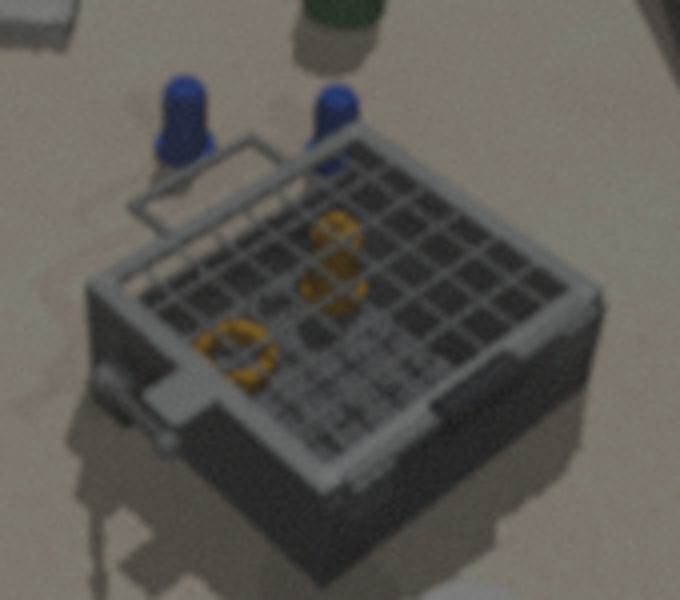

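```bash
cat >> h.py <<'E'
import pickle
def cp(x,y,x0=190,y0=100,k=4): return (x0+(x+.5)/k-.5,y0+(y+.5)/k-.5)
E
python3 - <<'E'
from h import *
t,s=pickle.load(open("ts.pkl","rb"))
T=lambda x,y,z:onz(t,cp(x,y),z)
for n,a in dict(fl=(154,217),nl=(333,457)).items(): print(n,T(*a,.08).round(4))
bt=[(159,315),(240,421)]  # pull corners, bar outer
B=[T(*a,.08) for a in bt]; print(B,np.linalg.norm(B[0]-B[1]))
for a in [(370,57),(550,292)]: print(T(*a,.08).round(4))
bars=[cp(137,207,200,150),cp(250,138,200,150)]
for b in bars: print('side',onz(s,b,.08).round(4))
print('fitting top',T(262,250,.065),'ring',T(337,350,.021), 'side fit', onz(s,cp(337,228,200,150),.065),'side ring',onz(s,cp(237,353,200,150),.013))
print('ball',T(613,405,.155),'piv',T(405,447,.055), tri(t,cp(613,405),s,cp(168,440,200,150)))
print('blue tops',T(80,228,.06),T(58,358,.06))
E
```

```text
fl [0.6801 0.0824 0.08  ]
nl [ 0.4977 -0.0466  0.08  ]
[array([0.60644173, 0.08007187, 0.08      ]), array([0.52601887, 0.02154256, 0.08      ])] 0.0994661541663076
[ 0.7966 -0.0822  0.08  ]
[ 0.6159 -0.2107  0.08  ]
side [0.5295 0.0226 0.08  ]
side [0.6079 0.0818 0.08  ]
fitting top [0.65538276 0.00268276 0.065     ] ring [ 0.58159817 -0.05295969  0.021     ] side fit [0.6547902  0.00734116 0.065     ] side ring [ 0.58607615 -0.04527202  0.013     ]
ball [ 0.52827915 -0.23777822  0.155     ] piv [ 0.50398074 -0.10166653  0.055     ] (array([ 0.52847603, -0.2349082 ,  0.16822605]), np.float64(0.001325125342897545))
blue tops [0.67677688 0.14116552 0.06      ] [0.57787523 0.15953903 0.06      ]
```

```bash
cat >> h.py <<'E'
O=np.array([.649,-.0663,0]);YAW=np.deg2rad(-54.65)
ex=np.array([np.cos(YAW),np.sin(YAW),0]);ey=np.array([-ex[1],ex[0],0]);ez=np.array([0,0,1.])
M=np.c_[ex,ey,ez]
def b2w(p): return O+M@(np.array(p)/1000.)
def w2b(p): return (M.T@(np.array(p)-O))*1000
def step(st,pos_w,Rm,w=None):
    R0=R.from_quat(st["orientation"]);d=R0.inv().apply(np.array(pos_w)-st["eef_pos"])
    r=(R0.inv()*R.from_matrix(Rm)).as_rotvec(degrees=True);return d.round(4),r.round(2),np.linalg.norm(d),np.linalg.norm(r)
def tool(xd,yd):
    xd=xd/np.linalg.norm(xd);yd=yd-xd*(xd@yd);yd/=np.linalg.norm(yd);return np.c_[xd,yd,np.cross(xd,yd)]
def show(st): 
    Rm=R.from_quat(st["orientation"]).as_matrix()
    print("t",round(st["time_s"],2),"box",w2b(st["eef_pos"]).round(1),"w",np.round(st["width"],4),"F",np.round(st["force"],1),"q",np.round(st["qpos"],2)); print(" axes in box x,y,z:",(M.T@Rm).round(2).T.tolist())
E
python3 - <<'E'
from cell import bot
from h import *
t,s=pickle.load(open("ts.pkl","rb"))
st=bot.get_state();show(st);print(R.from_quat(st["orientation"]).as_matrix().round(3))
w=bot.snapshot("wrist");print(R.from_quat(st["orientation"]).inv().apply(w["xyz"]-st["eef_pos"]))
# check model vs picks
for n,p in dict(bar1=(-140,45,80),bar2=(-140,-45,80),g1=(-105,115,80),g2=(-105,-115,80),g3=(100,115,80),g4=(100,-115,80),piv=(-50,-140,55),ball0=(71,-208,155)).items():
    print(n,proj(t,b2w(p)).round(1),((proj(t,b2w(p))-[190,100])*4).round(0),((proj(s,b2w(p))-[200,150])*4).round(0))
for yd in (ex,-ex):
    d=step(st,b2w((-140,0,160)),tool(-ez,yd)); print(d)
# tray by mask
im=t["pixels"];cv2.imwrite("pics/tray.png",cv2.resize(im[195:285,95:185],None,fx=6,fy=6))
E
```

```text
t 0.25 box [-752.4   72.9  240.2] w 0.0917 F [-0.8  0.1  0.3] q [-0.87  0.5  -0.43  1.55  0.22  1.14 -0.21]
 axes in box x,y,z: [[0.0, -0.0, -1.0], [-0.5, 0.87, -0.0], [0.87, 0.5, -0.0]]
[[-0.     0.42   0.907]
 [-0.001  0.907 -0.42 ]
 [-1.    -0.001 -0.   ]]
[-1.44048102e-01 -3.86722054e-05 -7.82340015e-02]
bar1 [[231.4 178.9]] [[166. 316.]] [[245. 145.]]
bar2 [[249.5 203.1]] [[238. 412.]] [[138. 206.]]
g1 [[226.9 153.3]] [[148. 213.]] [[359. 126.]]
g2 [[273.1 215. ]] [[332. 460.]] [[ 85. 289.]]
g3 [[281.8 112.6]] [[367.  50.]] [[604. 295.]]
g4 [[328.4 173.6]] [[554. 294.]] [[325. 503.]]
piv [[292.5 210.7]] [[410. 443.]] [[111. 392.]]
ball0 [[345.5 203.7]] [[622. 415.]] [[150. 473.]]
(array([ 0.0805, -0.3675,  0.4952]), array([1.198e+02, 5.000e-02, 3.000e-02]), np.float64(0.621910990654714), np.float64(119.79729171907353))
(array([ 0.0805, -0.3675,  0.4952]), array([-6.02e+01, -3.00e-02,  4.00e-02]), np.float64(0.621910990654714), np.float64(60.20273306420884))
```

View pics/tray.png

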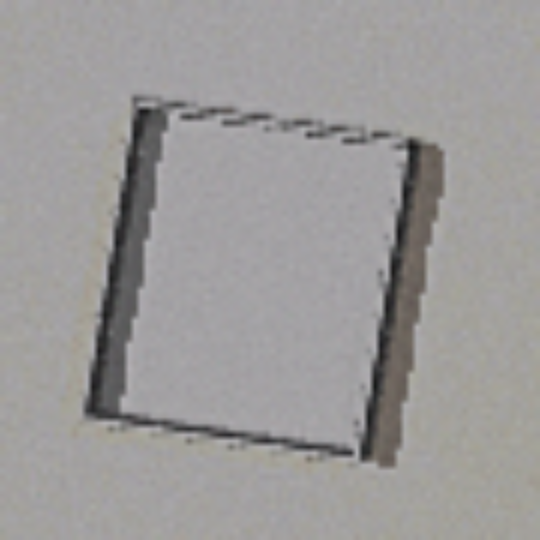

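>>> {"fn": "play_rows", "kwargs": {
  "increments": [
    [0.25,0.002,-0.02,0.027,-4,0,0],
    [0.25,0.006,-0.044,0.06,-10,0,0],
    [0.25,0.01,-0.068,0.092,-16,0,0],
    [0.25,0.014,-0.092,0.124,-22,0,0],
    [0.25,0.018,-0.116,0.156,-28,0,0]
  ],
  "squeeze": 40
}}

```text
time_s: 0.72
eef_pos: [0.3665, 0.4173, 0.2225]
orientation: [-0.021, 0.707, 0.021, 0.707]
force: [0.8, 0.1, 0.9]
width: 0.0632
```

```bash
cat > go.py <<'E'
from cell import bot
from h import *
def todo(p,xd=None,yd=None):
    st=bot.get_state();show(st)
    print(step(st,b2w(p),tool(M@np.array(xd,float),M@np.array(yd,float))))
E
python3 - <<'E'
from go import *
todo((-140,0,160),(0,0,-1),(-1,0,0))
E
```

```text
t 0.72 box [-557.9   49.4  222.5] w 0.0632 F [0.8 0.1 0.9] q [-0.49  0.36 -0.5   1.81  0.2   1.02  0.56]
 axes in box x,y,z: [[0.0, 0.0, -1.0], [-0.85, 0.53, -0.0], [0.53, 0.85, 0.0]]
(array([ 0.0626, -0.3809,  0.1787]), array([-3.188e+01,  1.000e-02,  1.000e-02]), np.float64(0.42541591125625494), np.float64(31.879571100647482))
```

>>> {"fn": "play_rows", "kwargs": {
  "increments": [
    [0.25,0.006,-0.036,0.017,-5,0,0],
    [0.25,0.012,-0.072,0.034,-11,0,0],
    [0.25,0.018,-0.108,0.051,-17,0,0],
    [0.25,0.024,-0.144,0.068,-23,0,0],
    [0.25,0.03,-0.18,0.085,-29,0,0]
  ]
}}

```text
time_s: 1.13
eef_pos: [0.4614, 0.2421, 0.1927]
orientation: [-0.198, 0.679, 0.198, 0.679]
force: [0.3, 0.7, 0.1]
width: 0.0299
```

Run:
```python
from go import *
todo((-140,0,160),(0,0,-1),(-1,0,0))
```

```text
t 1.13 box [-360.1   25.4  192.7] w 0.0299 F [0.3 0.7 0.1] q [-0.1   0.34 -0.52  1.92  0.21  0.94  1.42]
 axes in box x,y,z: [[0.0, 0.0, -1.0], [-1.0, 0.05, -0.0], [0.05, 1.0, 0.0]]
(array([ 0.0328, -0.2211, -0.0143]), array([-2.9 ,  0.03,  0.02]), np.float64(0.22392283061017437), np.float64(2.9018466494562905))
```

>>> {"fn": "play_rows", "kwargs": {
  "increments": [
    [0.25,0.006,-0.04,-0.002,-1,0,0],
    [0.25,0.012,-0.08,-0.005,-2,0,0],
    [0.25,0.018,-0.12,-0.008,-3,0,0],
    [0.25,0.024,-0.16,-0.011,-3,0,0],
    [0.25,0.028,-0.19,-0.014,-3,0,0]
  ]
}}

```text
time_s: 1.55
eef_pos: [0.5513, 0.0714, 0.1642]
orientation: [-0.213, 0.674, 0.212, 0.674]
force: [0.2, -0.2, -0.0]
width: 0.0227
```

Run:
```python
from go import *
todo((-140,0,130),(0,0,-1),(-1,0,0))
w=bot.snapshot("wrist");cv2.imwrite("pics/w1.png",w["pixels"]);pickle.dump(w,open("w1.pkl","wb"))
print(proj(w,[b2w(p) for p in [(-140,-45,80),(-140,45,80),(-105,-115,80),(-50,-140,55),(71,-208,155)]]).round(0))
```

```text
t 1.55 box [-168.9   -0.   164.2] w 0.0227 F [ 0.2 -0.2 -0. ] q [ 0.18  0.43 -0.44  1.86  0.23  0.91  1.81]
 axes in box x,y,z: [[0.0, -0.0, -1.0], [-1.0, 0.01, -0.0], [0.01, 1.0, -0.0]]
(array([ 0.0343, -0.0288,  0.0002]), array([-0.37, -0.03,  0.07]), np.float64(0.04478528099294874), np.float64(0.3803333650358496))
[[ 216.  149.]
 [ 221.  253.]
 [ 162.   50.]
 [  97.   21.]
 [-391. -253.]]
```

View pics/w1.png

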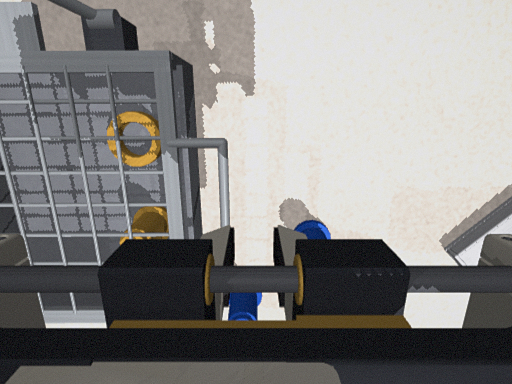

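Run:
```python
from go import *
w=pickle.load(open("w1.pkl","rb"))
for p in [(224,160),(224,200),(224,144),(175,142)]: print(w2b(onz(w,p,.08)).round(1))
for p in [(195,160),(172,60)]: print('frame edge',w2b(onz(w,p,.083)).round(1))
t,s=pickle.load(open("ts.pkl","rb"))
c=w["pixels"][150:210,200:250].astype(int);print(c[20,:,:].mean(1).round().tolist())
```

```text
[-146.   -36.1   80. ]
[-144.8   -3.    80. ]
[-146.4  -48.6   80. ]
[-108.6  -50.4   80. ]
frame edge [-123.8  -36.8   83. ]
frame edge [-112.1 -108.3   83. ]
[152.0, 143.0, 141.0, 134.0, 135.0, 140.0, 226.0, 223.0, 221.0, 224.0, 225.0, 226.0, 228.0, 223.0, 223.0, 224.0, 226.0, 229.0, 153.0, 122.0, 155.0, 171.0, 181.0, 192.0, 185.0, 163.0, 146.0, 118.0, 155.0, 231.0, 228.0, 223.0, 222.0, 219.0, 218.0, 219.0, 217.0, 216.0, 222.0, 220.0, 224.0, 218.0, 218.0, 221.0, 223.0, 220.0, 224.0, 222.0, 225.0, 223.0]
```

>>> {"fn": "play_rows", "kwargs": {
  "increments": [
    [0.1,-0.008,0,-0.04,0,-6,0],
    [0.1,-0.016,0,-0.08,0,-13,0],
    [0.1,-0.024,0,-0.12,0,-20,0],
    [0.1,-0.03,0,-0.16,0,-27,0],
    [0.1,-0.03,0,-0.2,0,-34,0]
  ]
}}

```text
time_s: 2.02
eef_pos: [0.4571, 0.0143, 0.1827]
orientation: [-0.168, 0.563, 0.255, 0.768]
force: [0.3, -0.4, 0.1]
width: 0.0093
```

Run:
```python
from go import *
todo((-80,-270,150),(0,.87,-.5),(-1,0,0))
```

```text
t 2.02 box [-176.8 -109.8  182.7] w 0.0093 F [ 0.3 -0.4  0.1] q [ 0.85  0.15 -0.82  2.25 -0.19  0.57  2.39]
 axes in box x,y,z: [[-0.03, 0.31, -0.95], [-1.0, -0.0, 0.03], [0.01, 0.95, 0.31]]
(array([-0.021 , -0.0972, -0.1618]), array([ -0.92, -42.15,  -1.39]), np.float64(0.18997344793885085), np.float64(42.1846423321894))
```

Run:
```python
from go import *
todo((-143,0,125),(0,0,-1),(-1,0,0))
```

```text
t 2.02 box [-176.8 -109.8  182.7] w 0.0093 F [ 0.3 -0.4  0.1] q [ 0.85  0.15 -0.82  2.25 -0.19  0.57  2.39]
 axes in box x,y,z: [[-0.03, 0.31, -0.95], [-1.0, -0.0, 0.03], [0.01, 0.95, 0.31]]
(array([ 0.0878, -0.0357,  0.0869]), array([-0.1 , 17.96, -1.63]), np.float64(0.12856231986267502), np.float64(18.03190687216177))
```

>>> {"fn": "play_rows", "kwargs": {
  "increments": [
    [0.2,0.006,-0.008,0.02,0,5,0],
    [0.2,0.016,-0.016,0.04,0,11,-1],
    [0.2,0.026,-0.024,0.06,0,17,-1.5],
    [0.2,0.036,-0.03,0.08,0,18,-1.6],
    [0.2,0.05,-0.036,0.087,0,18,-1.6]
  ]
}}

```text
time_s: 2.43
eef_pos: [0.5646, 0.0482, 0.1628]
orientation: [-0.215, 0.672, 0.216, 0.675]
force: [-0.2, 1.3, 0.5]
width: 0.0183
```

Run:
```python
from go import *
todo((-143,0,84),(0,0,-1),(-1,0,0))
```

```text
t 2.43 box [-142.2   -2.5  162.8] w 0.0183 F [-0.2  1.3  0.5] q [ 0.35  0.48 -0.62  1.83  0.34  0.93  1.77]
 axes in box x,y,z: [[-0.0, 0.01, -1.0], [-1.0, -0.0, 0.0], [-0.0, 1.0, 0.01]]
(array([0.0788, 0.0007, 0.0022]), array([ 0.18,  0.29, -0.04]), np.float64(0.0788223767614758), np.float64(0.33945689746683877))
```

Run:
```python
from go import *
w=bot.snapshot("wrist");cv2.imwrite("pics/w2.png",w["pixels"][60:340,120:400]);pickle.dump(w,open("w2.pkl","wb"))
g=w["pixels"].astype(int).mean(2)
for r in (150,170,190): print(r,g[r,225:275].round().astype(int).tolist())
for r in (150,190):
  for u in (240,245,250): print(r,u,w2b(onz(w,(u,r),.08)).round(1))
```

```text
150 [93, 97, 94, 89, 98, 135, 134, 130, 132, 134, 135, 136, 139, 112, 111, 107, 108, 108, 109, 114, 115, 112, 120, 145, 153, 151, 154, 124, 127, 146, 174, 180, 191, 197, 178, 161, 136, 165, 234, 231, 230, 230, 230, 229, 226, 227, 233, 230, 232, 232]
170 [152, 145, 144, 143, 145, 218, 232, 226, 224, 228, 227, 230, 229, 228, 225, 224, 221, 226, 227, 228, 228, 226, 227, 227, 227, 229, 235, 129, 119, 154, 168, 179, 193, 201, 176, 152, 131, 192, 228, 229, 229, 224, 224, 227, 229, 230, 232, 234, 228, 230]
190 [231, 231, 230, 227, 228, 227, 230, 230, 230, 228, 228, 223, 225, 224, 228, 219, 218, 223, 226, 227, 230, 230, 231, 228, 228, 232, 236, 105, 123, 151, 173, 183, 200, 204, 170, 142, 126, 229, 228, 228, 227, 227, 223, 226, 227, 231, 232, 233, 231, 233]
150 240 [-131.8  -46.1   80. ]
150 245 [-135.7  -46.1   80. ]
150 250 [-139.5  -46.1   80. ]
190 240 [-131.5  -13.8   80. ]
190 245 [-135.5  -13.8   80. ]
190 250 [-139.5  -13.8   80. ]
```

View pics/w2.png

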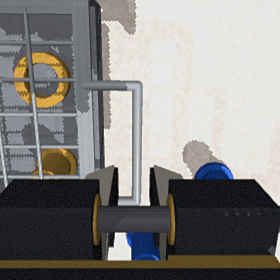

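>>> {"fn": "play_rows", "kwargs": {
  "increments": [
    [0.2,0.03,0.0023,0.002,0,0,0],
    [0.2,0.055,0.0023,0.002,0,0,0],
    [0.2,0.072,0.0023,0.002,0,0,0],
    [0.2,0.079,0.0023,0.002,0,0,0],
    [0.2,0.079,0.0023,0.002,0,0,0]
  ]
}}

```text
time_s: 2.9
eef_pos: [0.5574, 0.0468, 0.0805]
orientation: [-0.214, 0.675, 0.216, 0.672]
force: [-0.1, 0.1, 0.1]
width: 0.0182
```

>>> {"fn": "play_rows", "kwargs": {
  "increments": [
    [0,0,0,0,0,0,0],
    [0,0,0,0,0,0,0],
    [0,0,0,0,0,0,0],
    [0,0,0,0,0,0,0]
  ],
  "squeeze": 30
}}

```text
time_s: 3.23
eef_pos: [0.5599, 0.0477, 0.0834]
orientation: [-0.214, 0.673, 0.216, 0.674]
force: [-1.5, 1.9, 4.9]
width: 0.0066
```

Run:
```python
from go import *
todo((-143,0,84),(0,0,-1),(-1,0,0))
```

```text
t 3.23 box [-144.6   -6.7   83.4] w 0.0066 F [-1.5  1.9  4.9] q [ 0.3   0.59 -0.56  1.89  0.42  0.79  1.7 ]
 axes in box x,y,z: [[-0.0, 0.0, -1.0], [-1.0, -0.0, 0.0], [-0.0, 1.0, 0.0]]
(array([-0.0006, -0.0016,  0.0067]), array([ 0.03,  0.08, -0.1 ]), np.float64(0.006943396975812936), np.float64(0.1283708283694266))
```

```bash
sed -i 's/^O=.*;YAW/O=np.array([.6467,-.0630,0]);YAW/' h.py
python3 - <<'E'
import numpy as np
from go import *
show(bot.get_state())
ths=[[.03,.07,.12,.17,.22]]
a=.22
while a<1.52:
    ths.append([min(1.53,a+.05*i) for i in range(1,6)]);a+=.25
t0=0
for r in ths:
    print(round(t0,2),[[round(-.24*(np.sin(t)-np.sin(t0)),4),round(-.24*(np.cos(t0)-np.cos(t)),4)] for t in r]);t0=r[-1]
E
```

```text
t 3.23 box [-140.6   -6.8   83.4] w 0.0066 F [-1.5  1.9  4.9] q [ 0.3   0.59 -0.56  1.89  0.42  0.79  1.7 ]
 axes in box x,y,z: [[-0.0, 0.0, -1.0], [-1.0, -0.0, 0.0], [-0.0, 1.0, 0.0]]
0 [[np.float64(-0.0072), np.float64(-0.0001)], [np.float64(-0.0168), np.float64(-0.0006)], [np.float64(-0.0287), np.float64(-0.0017)], [np.float64(-0.0406), np.float64(-0.0035)], [np.float64(-0.0524), np.float64(-0.0058)]]
0.22 [[np.float64(-0.0116), np.float64(-0.0029)], [np.float64(-0.0231), np.float64(-0.0064)], [np.float64(-0.0344), np.float64(-0.0105)], [np.float64(-0.0455), np.float64(-0.0151)], [np.float64(-0.0563), np.float64(-0.0202)]]
0.47 [[np.float64(-0.0106), np.float64(-0.0057)], [np.float64(-0.0208), np.float64(-0.0119)], [np.float64(-0.0308), np.float64(-0.0186)], [np.float64(-0.0403), np.float64(-0.0259)], [np.float64(-0.0496), np.float64(-0.0335)]]
0.72 [[np.float64(-0.0088), np.float64(-0.0081)], [np.float64(-0.0172), np.float64(-0.0167)], [np.float64(-0.0252), np.float64(-0.0257)], [np.float64(-0.0327), np.float64(-0.035)], [np.float64(-0.0397), np.float64(-0.0448)]]
0.97 [[np.float64(-0.0065), np.float64(-0.0101)], [np.float64(-0.0126), np.float64(-0.0204)], [np.float64(-0.0181), np.float64(-0.0311)], [np.float64(-0.023), np.float64(-0.042)], [np.float64(-0.0274), np.float64(-0.0532)]]
1.22 [[np.float64(-0.0038), np.float64(-0.0114)], [np.float64(-0.0071), np.float64(-0.0229)], [np.float64(-0.0098), np.float64(-0.0346)], [np.float64(-0.0119), np.float64(-0.0464)], [np.float64(-0.0134), np.float64(-0.0583)]]
1.47 [[np.float64(-0.0009), np.float64(-0.012)], [np.float64(-0.001), np.float64(-0.0144)], [np.float64(-0.001), np.float64(-0.0144)], [np.float64(-0.001), np.float64(-0.0144)], [np.float64(-0.001), np.float64(-0.0144)]]
```

>>> {"fn": "play_rows", "kwargs": {
  "increments": [
    [0,-0.007,0,0,0,0,0],
    [0,-0.017,-0.0006,0,0,0,0],
    [0,-0.029,-0.0017,0,0,0,0],
    [0,-0.041,-0.0035,0,0,0,0],
    [0,-0.052,-0.0058,0,0,0,0]
  ]
}}

```text
time_s: 3.65
eef_pos: [0.5629, 0.0432, 0.1353]
orientation: [-0.214, 0.674, 0.216, 0.674]
force: [3.0, 4.1, -7.7]
width: 0.0067
```

Run:
```python
from go import *
show(bot.get_state())
s=bot.snapshot("side");crop(s,200,120,170,150,4,"pics/s2.png")
```

```text
t 3.65 box [-135.1   -7.   135.3] w 0.0067 F [ 3.   4.1 -7.7] q [ 0.35  0.52 -0.6   1.85  0.37  0.89  1.76]
 axes in box x,y,z: [[-0.0, 0.0, -1.0], [-1.0, -0.0, 0.0], [-0.0, 1.0, 0.0]]
```

View pics/s2.png

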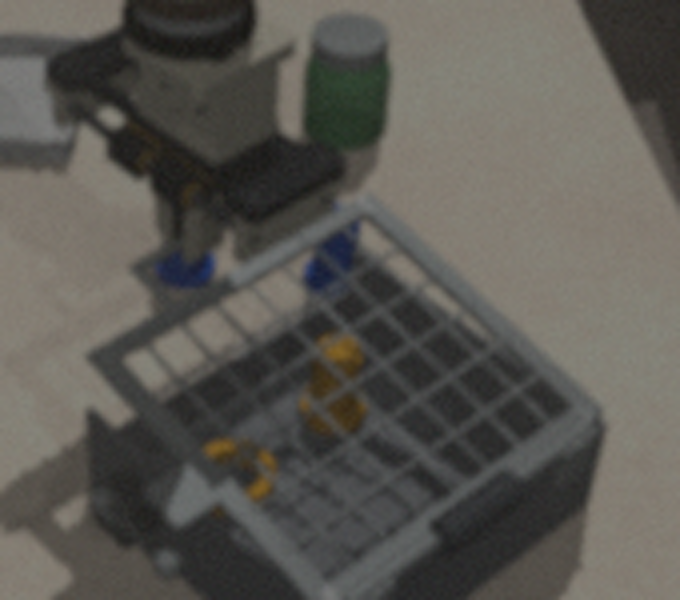

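The guard is rising with the pull: its near frame edge has lifted off the box at crop (100,355). I'll continue along the arc.

>>> {"fn": "play_rows", "kwargs": {
  "increments": [
    [0,-0.0116,-0.0029,0,0,0,0],
    [0,-0.0231,-0.0064,0,0,0,0],
    [0,-0.0344,-0.0105,0,0,0,0],
    [0,-0.0455,-0.0151,0,0,0,0],
    [0,-0.0563,-0.0202,0,0,0,0]
  ],
  "squeeze": 40
}}

```text
time_s: 4.12
eef_pos: [0.5739, 0.0275, 0.1908]
orientation: [-0.214, 0.674, 0.217, 0.673]
force: [2.6, 5.5, -8.4]
width: 0.0067
```

>>> {"fn": "play_rows", "kwargs": {
  "increments": [
    [0,-0.0106,-0.0057,0,0,0,0],
    [0,-0.0208,-0.0119,0,0,0,0],
    [0,-0.0308,-0.0186,0,0,0,0],
    [0,-0.0403,-0.0259,0,0,0,0],
    [0,-0.0496,-0.0335,0,0,0,0]
  ]
}}

```text
time_s: 4.53
eef_pos: [0.5923, 0.0016, 0.2402]
orientation: [-0.213, 0.674, 0.218, 0.672]
force: [-0.9, 8.6, -5.2]
width: 0.0068
```

Run:
```python
from go import *
show(bot.get_state())
```

```text
t 4.53 box [-84.2  -7.  240.2] w 0.0068 F [-0.9  8.6 -5.2] q [ 0.44  0.44 -0.64  1.69  0.28  1.11  1.91]
 axes in box x,y,z: [[-0.01, -0.0, -1.0], [-1.0, -0.0, 0.01], [-0.0, 1.0, -0.0]]
```

>>> {"fn": "play_rows", "kwargs": {
  "increments": [
    [0,-0.0088,-0.0081,0,0,0,0],
    [0,-0.0172,-0.0167,0,0,0,0],
    [0,-0.0252,-0.0257,0,0,0,0],
    [0,-0.0327,-0.035,0,0,0,0],
    [0,-0.0397,-0.0448,0,0,0,0]
  ]
}}

```text
time_s: 4.95
eef_pos: [0.617, -0.0332, 0.2806]
orientation: [-0.213, 0.675, 0.219, 0.671]
force: [-8.9, 11.3, 5.2]
width: 0.0067
```

>>> {"fn": "play_rows", "kwargs": {
  "increments": [
    [0,-0.0065,-0.0101,0,0,0,0],
    [0,-0.0126,-0.0204,0,0,0,0],
    [0,-0.0181,-0.0311,0,0,0,0],
    [0,-0.023,-0.042,0,0,0,0],
    [0,-0.0274,-0.0532,0,0,0,0]
  ]
}}

```text
time_s: 5.37
eef_pos: [0.648, -0.077, 0.3101]
orientation: [-0.214, 0.675, 0.219, 0.672]
force: [-13.5, 9.3, 15.0]
width: 0.0065
```

Run:
```python
from go import *
show(bot.get_state())
s=bot.snapshot("side");crop(s,190,60,190,200,3,"pics/s3.png")
```

```text
t 5.37 box [ 12.2  -7.1 310.1] w 0.0065 F [-13.5   9.3  15. ] q [ 0.5   0.49 -0.61  1.45  0.28  1.3   2.06]
 axes in box x,y,z: [[-0.01, -0.0, -1.0], [-1.0, -0.0, 0.01], [-0.0, 1.0, -0.0]]
```

View pics/s3.png

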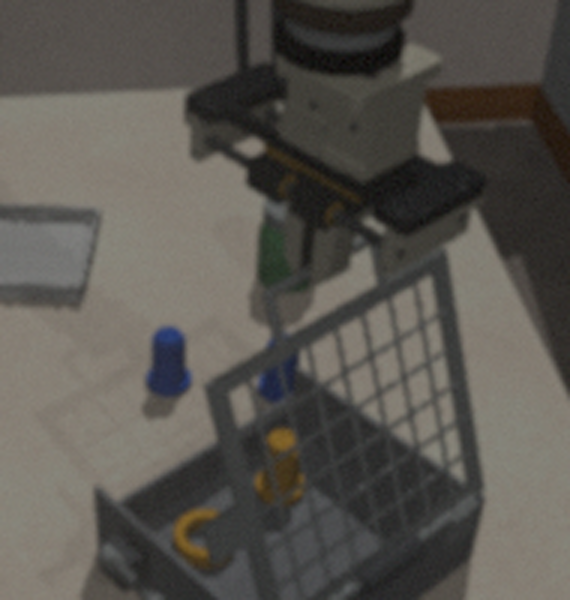

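>>> {"fn": "play_rows", "kwargs": {
  "increments": [
    [0,-0.0055,-0.0114,0,0,0,0],
    [0,-0.0095,-0.0229,0,0,0,0],
    [0,-0.0128,-0.0346,0,0,0,0],
    [0,-0.0149,-0.0464,0,0,0,0],
    [0,-0.0164,-0.0583,0,0,0,0]
  ]
}}

```text
time_s: 5.83
eef_pos: [0.6831, -0.127, 0.3253]
orientation: [-0.214, 0.675, 0.217, 0.672]
force: [-4.9, 6.2, 6.1]
width: 0.0066
```

Run:
```python
from go import *
show(bot.get_state())
s=bot.snapshot("side");crop(s,190,40,190,200,3,"pics/s4.png")
```

```text
t 5.83 box [ 73.2  -7.4 325.3] w 0.0066 F [-4.9  6.2  6.1] q [ 0.52  0.56 -0.59  1.31  0.3   1.37  2.13]
 axes in box x,y,z: [[-0.01, -0.0, -1.0], [-1.0, -0.0, 0.01], [-0.0, 1.0, -0.0]]
```

View pics/s4.png

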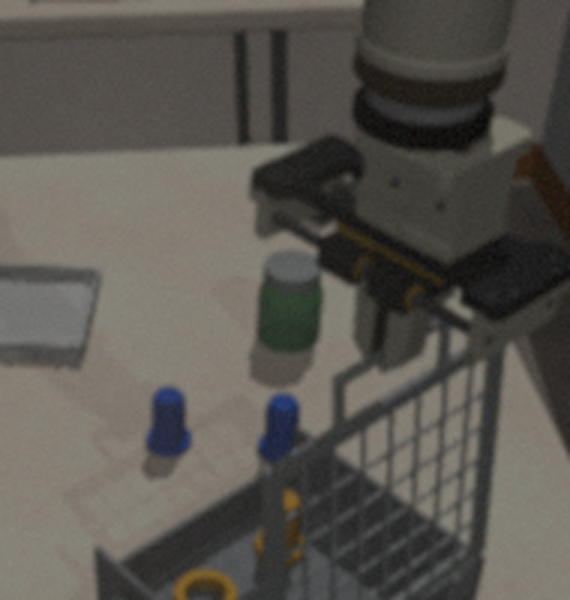

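>>> {"fn": "play_rows", "kwargs": {
  "increments": [
    [0,-0.001,-0.01,0,0,0,0],
    [0,-0.001,-0.018,0,0,0,0],
    [0,-0.001,-0.021,0,0,0,0],
    [0,-0.001,-0.023,0,0,0,0]
  ]
}}

```text
time_s: 6.22
eef_pos: [0.6955, -0.1445, 0.3262]
orientation: [-0.213, 0.675, 0.218, 0.672]
force: [-13.2, 10.3, 10.4]
width: 0.0065
```

Run:
```python
from go import *
t,s=pickle.load(open("ts.pkl","rb"))
p,e=tri(t,cp(613,405),s,cp(168,440,200,150));print(w2b(p),e)
a=np.deg2rad(15)
todo((-5,-225,103),(np.sin(a),0,-np.cos(a)),(0,1,0))
```

```text
[  71.81320569 -195.88823789  168.22604802] 0.001325125342897545
t 6.22 box [ 94.7  -7.4 326.2] w 0.0065 F [-13.2  10.3  10.4] q [ 0.52  0.59 -0.58  1.26  0.31  1.39  2.15]
 axes in box x,y,z: [[-0.01, -0.0, -1.0], [-1.0, -0.0, 0.01], [-0.0, 1.0, -0.0]]
(array([ 0.2245,  0.0983, -0.2169]), array([ 89.57, -12.26, -12.11]), np.float64(0.32729628982724723), np.float64(91.2147415890463))
```

>>> {"fn": "play_rows", "kwargs": {
  "increments": [
    [0.22,0,0,0,0,0,0],
    [0.22,0,0,0,0,0,0],
    [0.22,-0.012,0,0,0,0,0],
    [0.22,-0.04,0,0,3,0,0],
    [0.22,-0.06,0.01,-0.03,9,0,0]
  ]
}}

```text
time_s: 6.63
eef_pos: [0.6703, -0.1556, 0.3841]
orientation: [-0.16, 0.688, 0.163, 0.689]
force: [-2.1, 0.2, 1.2]
width: 0.0198
```

Run:
```python
from go import *
a=np.deg2rad(15)
todo((-5,-225,180),(np.sin(a),0,-np.cos(a)),(0,1,0))
```

```text
t 6.63 box [ 89.2 -34.4 384.1] w 0.0198 F [-2.1  0.2  1.2] q [ 0.55  0.51 -0.57  1.24  0.26  1.46  2.04]
 axes in box x,y,z: [[-0.0, 0.0, -1.0], [-0.99, 0.16, 0.0], [0.16, 0.99, 0.0]]
(array([ 0.2041,  0.0625, -0.2032]), array([ 80.53, -12.52, -10.87]), np.float64(0.2947095710457954), np.float64(82.22211265001215))
```

>>> {"fn": "play_rows", "kwargs": {
  "increments": [
    [0.1,0.005,0.018,-0.037,7,-1,-1],
    [0.05,0.018,0.034,-0.074,14,-2,-2],
    [0.0,0.035,0.048,-0.108,21,-3,-3],
    [0.0,0.06,0.058,-0.138,28,-4,-4],
    [0.0,0.085,0.0625,-0.17,35,-5,-5]
  ]
}}

```text
time_s: 7.05
eef_pos: [0.4861, -0.1774, 0.3006]
orientation: [0.033, 0.666, -0.079, 0.741]
force: [0.8, 0.4, 0.1]
width: 0.0005
```

Run:
```python
from go import *
a=np.deg2rad(15)
todo((-5,-225,105),(np.sin(a),0,-np.cos(a)),(0,1,0))
```

```text
t 7.05 box [   0.4 -197.2  300.6] w 0.0005 F [0.8 0.4 0.1] q [ 0.72  0.12 -0.48  1.9   0.12  1.02  1.59]
 axes in box x,y,z: [[0.12, 0.04, -0.99], [-0.71, 0.7, -0.06], [0.69, 0.71, 0.11]]
(array([ 0.1924, -0.0045, -0.0451]), array([45.22, -6.91, -5.37]), np.float64(0.1976374080607491), np.float64(46.06215879662266))
```

>>> {"fn": "play_rows", "kwargs": {
  "increments": [
    [0,0.035,-0.001,-0.01,7,-1,-1],
    [0,0.07,-0.002,-0.02,14,-2,-2],
    [0,0.1,-0.003,-0.03,21,-3,-3],
    [0,0.125,-0.004,-0.04,28,-4,-4],
    [0,0.14,-0.0045,-0.045,35,-5.5,-4.5]
  ]
}}

```text
time_s: 7.47
eef_pos: [0.4547, -0.1855, 0.1551]
orientation: [0.22, 0.581, -0.301, 0.723]
force: [0.1, -0.6, 0.3]
width: 0.0
```

Run:
```python
from go import *
a=np.deg2rad(15)
todo((-5,-218,104),(np.sin(a),0,-np.cos(a)),(0,1,0))
```

```text
t 7.47 box [ -11.2 -227.5  155.1] w 0.0 F [ 0.1 -0.6  0.3] q [ 0.55  0.22 -0.36  2.18  0.4   0.61  0.71]
 axes in box x,y,z: [[0.23, 0.01, -0.97], [-0.19, 0.98, -0.03], [0.96, 0.19, 0.23]]
(array([ 0.0512,  0.0098, -0.0039]), array([10.97, -1.69, -0.88]), np.float64(0.05231737938550423), np.float64(11.134417125425832))
```

>>> {"fn": "play_rows", "kwargs": {
  "increments": [
    [0,0.03,0.005,-0.002,6,-1,-0.5],
    [0,0.051,0.0098,-0.0039,11,-1.7,-0.9],
    [0,0.051,0.024,-0.001,11,-1.7,-0.9],
    [0,0.051,0.037,0.0015,11,-1.7,-0.9],
    [0,0.051,0.049,0.004,11,-1.7,-0.9]
  ]
}}

```text
time_s: 7.88
eef_pos: [0.5003, -0.161, 0.1065]
orientation: [0.277, 0.542, -0.363, 0.706]
force: [-4.0, 0.1, 3.0]
width: 0.0006
```

Run:
```python
from go import *
a=np.deg2rad(15)
todo((-5,-160,104),(np.sin(a),0,-np.cos(a)),(0,1,0))
s=bot.snapshot("side");crop(s,150,90,230,190,3,"pics/s5.png");t=bot.snapshot("top");crop(t,220,100,150,140,4,"pics/t5.png")
```

```text
t 7.88 box [  -4.8 -176.1  106.5] w 0.0006 F [-4.   0.1  3. ] q [ 0.35  0.36 -0.26  2.14  0.57  0.54  0.27]
 axes in box x,y,z: [[0.26, -0.0, -0.97], [-0.01, 1.0, -0.0], [0.97, 0.01, 0.26]]
(array([ 0.0024,  0.0161, -0.0008]), array([ 0.36, -0.  ,  0.02]), np.float64(0.016327409946749992), np.float64(0.365617348689762))
```

View pics/s5.png

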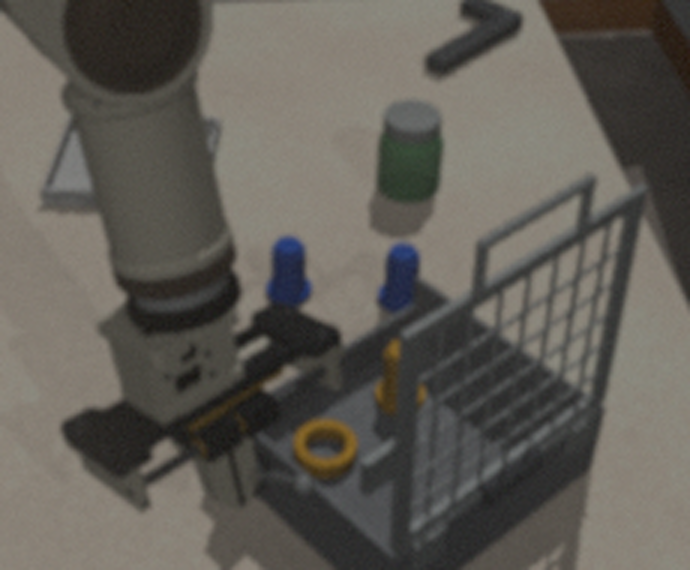

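View pics/t5.png

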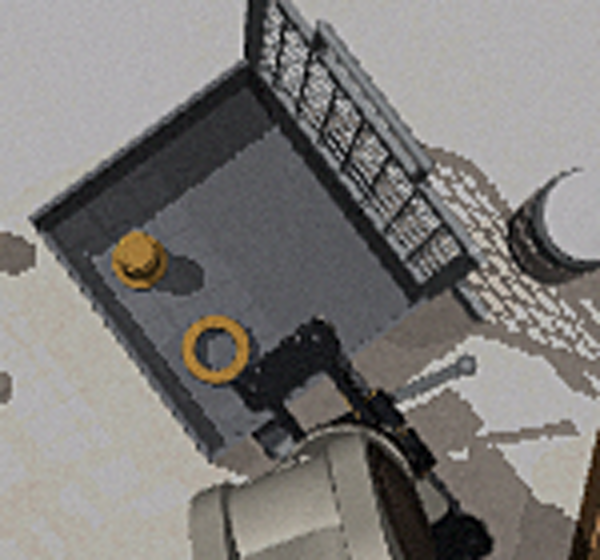

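>>> {"fn": "play_rows", "kwargs": {
  "increments": [
    [0,0,0.008,0,0,0,0],
    [0,0,0.014,0,0,0,0],
    [0,0,0.018,0,0,0,0],
    [0,0,0.018,0,0,0,0]
  ]
}}

```text
time_s: 8.32
eef_pos: [0.515, -0.1507, 0.1064]
orientation: [0.278, 0.541, -0.362, 0.706]
force: [-1.5, -1.6, 2.2]
width: 0.0005
```

Run:
```python
from go import *
show(bot.get_state())
s=bot.snapshot("side");crop(s,190,130,130,130,5,"pics/s6.png");t=bot.snapshot("top");crop(t,250,130,110,90,6,"pics/t6.png")
```

```text
t 8.32 box [  -4.6 -158.2  106.4] w 0.0005 F [-1.5 -1.6  2.2] q [ 0.33  0.38 -0.26  2.11  0.58  0.56  0.24]
 axes in box x,y,z: [[0.26, 0.0, -0.97], [-0.01, 1.0, 0.0], [0.97, 0.01, 0.26]]
```

View pics/s6.png

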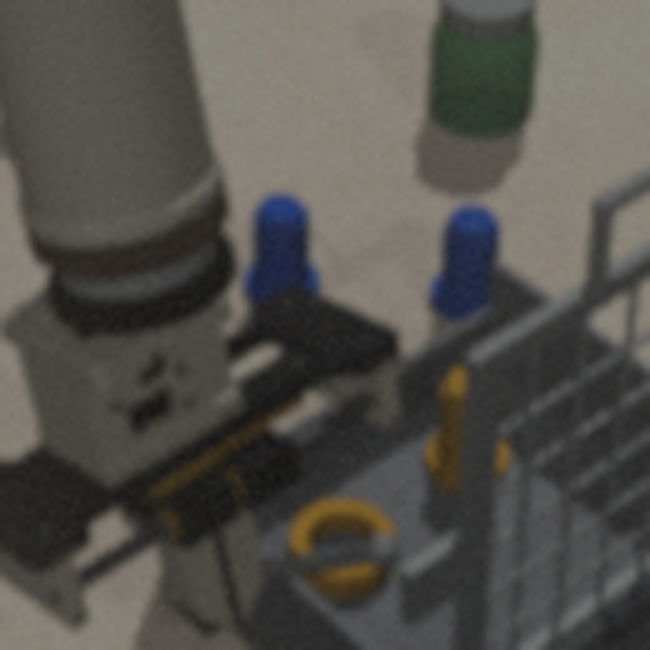

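View pics/t6.png

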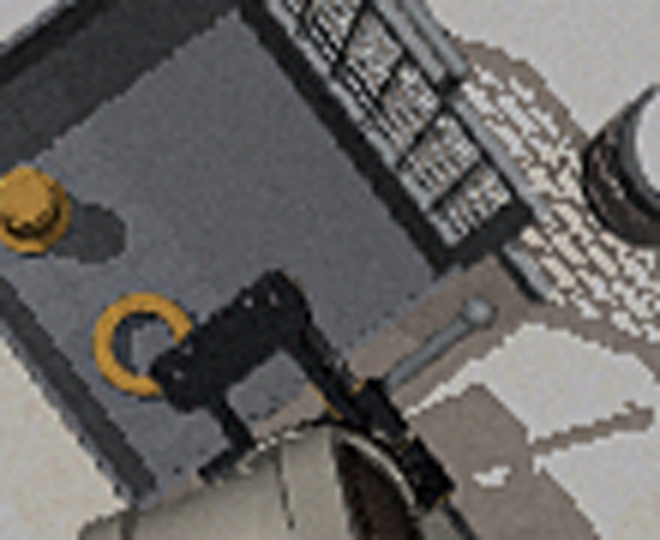

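Run:
```python
from go import *
t,s=pickle.load(open("ts.pkl","rb"))
p,e=tri(t,cp(481,311,250,130,6),s,cp(382,548,190,130,5));print(w2b(p),e)
```

```text
[  72.51760034 -132.99528499  180.91235513] 0.00018698943520192567
```

>>> {"fn": "play_rows", "kwargs": {
  "increments": [
    [0,0,0.003,0,0,0,0],
    [0,0,0.004,0,0,0,0]
  ]
}}

```text
time_s: 8.58
eef_pos: [0.5152, -0.1503, 0.1058]
orientation: [0.277, 0.542, -0.365, 0.704]
force: [-9.6, -6.2, 10.1]
width: 0.0006
```

Run:
```python
from go import *
show(bot.get_state()); print(M.T@bot.get_state()["force"])
```

```text
t 8.58 box [  -4.8 -157.7  105.8] w 0.0006 F [-9.6 -6.2 10.1] q [ 0.32  0.38 -0.26  2.11  0.58  0.56  0.24]
 axes in box x,y,z: [[0.26, -0.0, -0.97], [-0.0, 1.0, -0.01], [0.97, 0.0, 0.26]]
[ -0.48395684 -11.478912    10.09307654]
```

>>> {"fn": "play_rows", "kwargs": {
  "increments": [
    [0,0,-0.01,0,0,0,0],
    [0,0,-0.03,0,0,0,0],
    [0,0,-0.055,0,0,0,0],
    [0,-0.03,-0.06,-0.008,0,0,0],
    [0,-0.07,-0.06,-0.03,0,4,0]
  ]
}}

```text
time_s: 9.0
eef_pos: [0.439, -0.1469, 0.1606]
orientation: [0.29, 0.568, -0.353, 0.684]
force: [0.1, -1.4, 0.1]
width: 0.0005
```

Run:
```python
from go import *
todo((-54,45,200),(0,0,-1),(0,1,0))
s=bot.snapshot("side");crop(s,190,90,190,190,4,"pics/s7.png");t=bot.snapshot("top");crop(t,230,100,150,130,5,"pics/t7.png")
pickle.dump((t,s),open("ts7.pkl","wb"))
```

```text
t 9.0 box [ -51.7 -218.   160.6] w 0.0005 F [ 0.1 -1.4  0.1] q [ 0.5   0.19 -0.36  2.2   0.33  0.67  0.51]
 axes in box x,y,z: [[0.19, -0.0, -0.98], [-0.01, 1.0, -0.0], [0.98, 0.01, 0.19]]
(array([-0.0399,  0.2628,  0.0065]), array([ 0.31, 10.69,  0.19]), np.float64(0.2659144849486397), np.float64(10.696885273792665))
```

View pics/s7.png

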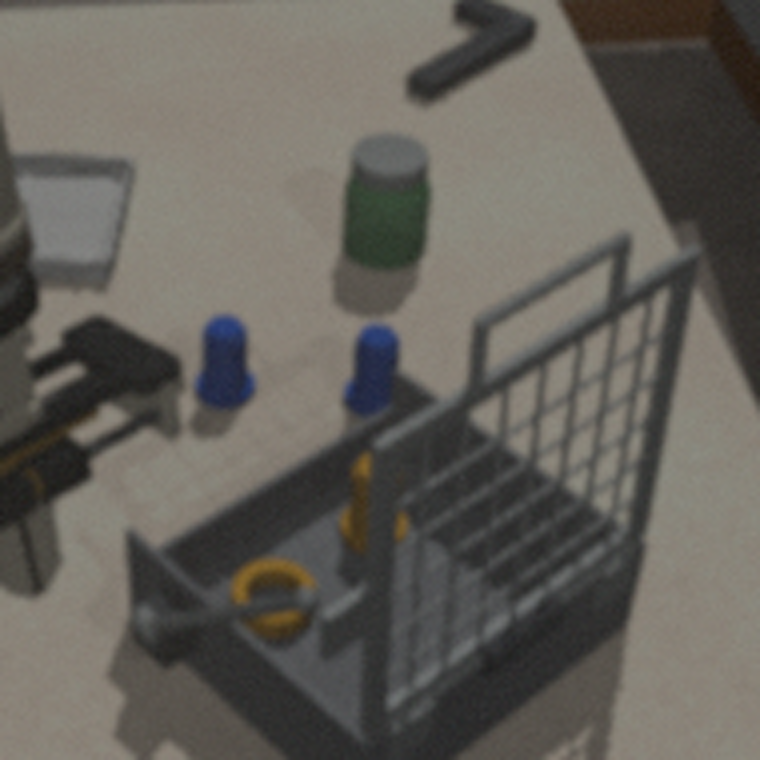

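View pics/t7.png

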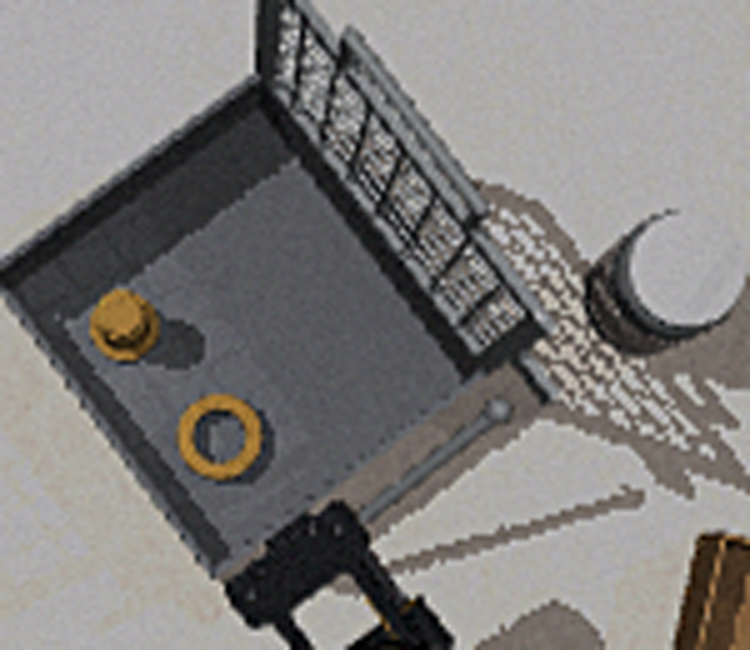

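>>> {"fn": "play_rows", "kwargs": {
  "increments": [
    [0.62,-0.01,0.03,0.001,0,2,0],
    [0.62,-0.02,0.07,0.002,0,4,0],
    [0.62,-0.03,0.11,0.003,0,6,0],
    [0.62,-0.04,0.15,0.004,0,8,0],
    [0.62,-0.04,0.19,0.005,0,10,0]
  ]
}}

```text
time_s: 9.52
eef_pos: [0.5991, -0.032, 0.2053]
orientation: [0.321, 0.623, -0.324, 0.636]
force: [0.8, 0.3, 0.2]
width: 0.029
```

Run:
```python
from go import *
t,s=pickle.load(open("ts7.pkl","rb"))
for z in(.005,.065): print('top disc/foot',z,w2b(onz(t,cp(121,312,230,100,5),z)).round(1),w2b(onz(t,cp(124,326,230,100,5),z)).round(1))
todo((-54,20,200),(0,0,-1),(0,1,0))
w=bot.snapshot("wrist");cv2.imwrite("pics/w8.png",w["pixels"]);pickle.dump(w,open("w8.pkl","wb"))
```

```text
top disc/foot 0.005 [-47.8  56.5   5. ] [-51.7  48.1   5. ]
top disc/foot 0.065 [-51.5  47.8  65. ] [-55.2  39.9  65. ]
t 9.52 box [-52.9 -20.9 205.3] w 0.029 F [0.8 0.3 0.2] q [ 0.34  0.44 -0.44  1.73  0.23  1.01  0.44]
 axes in box x,y,z: [[0.02, 0.0, -1.0], [-0.01, 1.0, 0.0], [1.0, 0.01, 0.02]]
(array([ 0.0054,  0.0409, -0.0009]), array([ 0.39,  1.07, -0.27]), np.float64(0.041231999848029395), np.float64(1.1703903713962622))
```

View pics/w8.png

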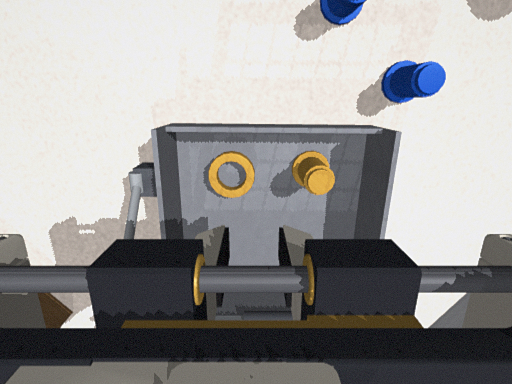

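Run:
```python
from go import *
w=pickle.load(open("w8.pkl","rb"))
hsv=cv2.cvtColor(w["pixels"],cv2.COLOR_BGR2HSV);m=cv2.inRange(hsv,(12,120,60),(30,255,255))
n,l,st,c=cv2.connectedComponentsWithStats(m)
for i in range(1,n):
    if st[i,4]>150: print(st[i],c[i])
print('top',w2b(onz(w,(319.5,181),.065)).round(1),'foot',w2b(onz(w,(312,170.5),.009)).round(1),'ring',w2b(onz(w,(231.5,175),.021)).round(1))
crop(w,200,130,180,80,4,"pics/w8c.png")
```

```text
[ 209  151   45   47 1096] [231.02554745 174.3850365 ]
[ 292  151   43   44 1368] [313.06505848 172.2880117 ]
[193 254  12  51 346] [197.67052023 279.39595376]
[303 254  11  51 334] [309.12874251 279.20359281]
[ 38 293  33  35 514] [ 52.692607   309.78404669]
[ 121  315  301   13 2694] [289.1874536  322.62435041]
top [-55.1  45.8  65. ] foot [-52.4  49.4   9. ] ring [-49.5 -45.3  21. ]
```

View pics/w8c.png

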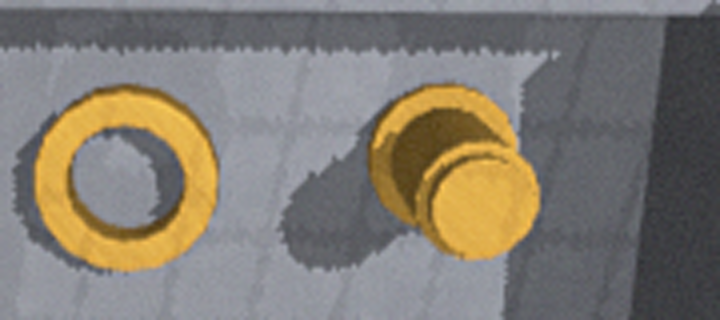

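>>> {"fn": "play_rows", "kwargs": {
  "increments": [
    [0.62,0.015,0.03,0,0,1,0],
    [0.62,0.03,0.06,0,0,1,0],
    [0.62,0.06,0.068,0,0,1,0],
    [0.62,0.085,0.0685,0,0,1,0],
    [0.62,0.09,0.0685,0,0,1,0]
  ]
}}

```text
time_s: 9.98
eef_pos: [0.6497, 0.006, 0.1074]
orientation: [0.321, 0.632, -0.323, 0.627]
force: [-0.4, -0.7, -0.3]
width: 0.0568
```

Run:
```python
from go import *
todo((-53,47.5,45),(0,0,-1),(0,1,0))
s=bot.snapshot("side");crop(s,190,90,190,190,4,"pics/s9.png")
w=bot.snapshot("wrist");cv2.imwrite("pics/w9.png",w["pixels"])
```

```text
t 9.98 box [-54.6  42.4 107.4] w 0.0568 F [-0.4 -0.7 -0.3] q [ 0.24  0.65 -0.4   1.64  0.3   0.92  0.35]
 axes in box x,y,z: [[-0.0, -0.0, -1.0], [-0.01, 1.0, -0.0], [1.0, 0.01, -0.0]]
(array([0.0624, 0.0054, 0.0019]), array([ 0.48, -0.27,  0.27]), np.float64(0.06266774209421375), np.float64(0.6154601680643013))
```

View pics/s9.png

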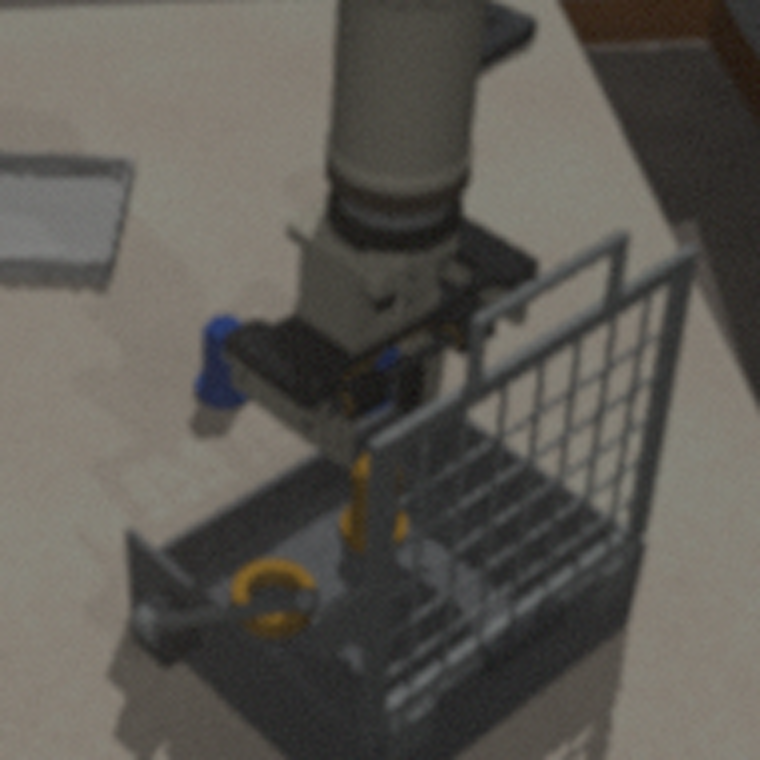

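View pics/w9.png

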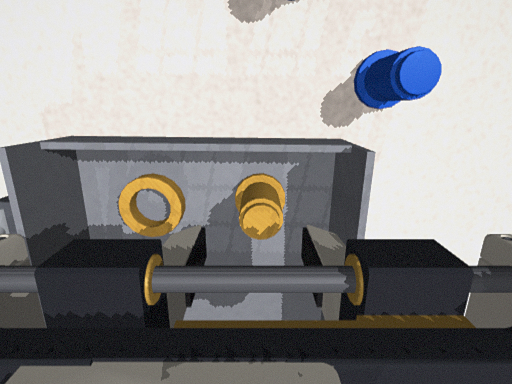

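Run:
```python
from go import *
w=bot.snapshot("wrist");t=bot.snapshot("top");s=bot.snapshot("side");pickle.dump((t,s,w),open("ts10.pkl","wb"))
print(w2b(onz(w,(261,219),.065)).round(1),w2b(onz(w,(261,204),.013)).round(1))
crop(t,250,90,130,110,6,"pics/t10.png");crop(s,260,120,120,150,5,"pics/s10.png")
for th in (1.38,1.45,1.53):
    P=[b2w((100-240*np.cos(th),y,80+240*np.sin(th))) for y in (-49,49)]
    print(th,((proj(t,P)-[250,90])*6).round(0).tolist(),((proj(s,P)-[260,120])*5).round(0).tolist())
```

```text
[-54.9  47.8  65. ] [-48.1  49.   13. ]
1.38 [[371.0, 368.0], [217.0, 167.0]] [[173.0, 216.0], [347.0, 117.0]]
1.45 [[406.0, 341.0], [252.0, 139.0]] [[206.0, 232.0], [381.0, 130.0]]
1.53 [[447.0, 310.0], [292.0, 108.0]] [[245.0, 253.0], [419.0, 149.0]]
```

View pics/t10.png

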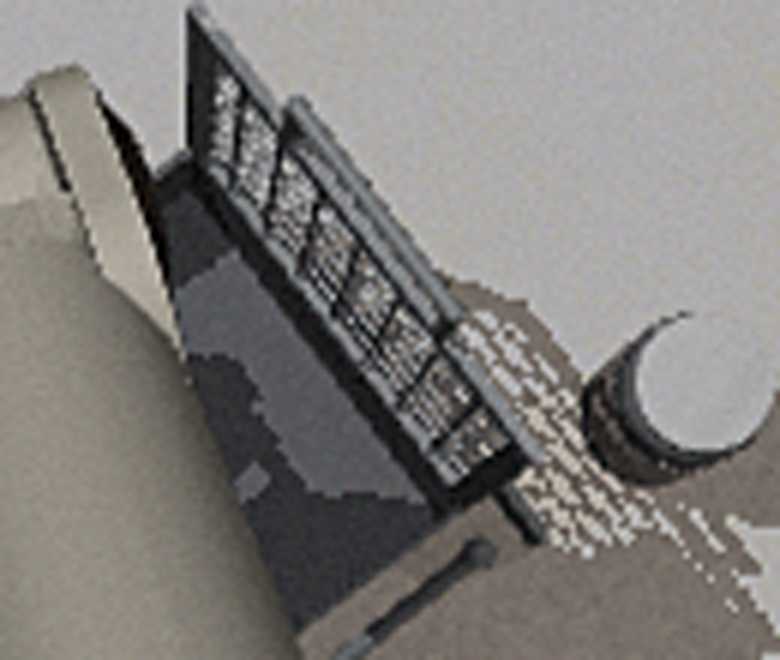

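View pics/s10.png

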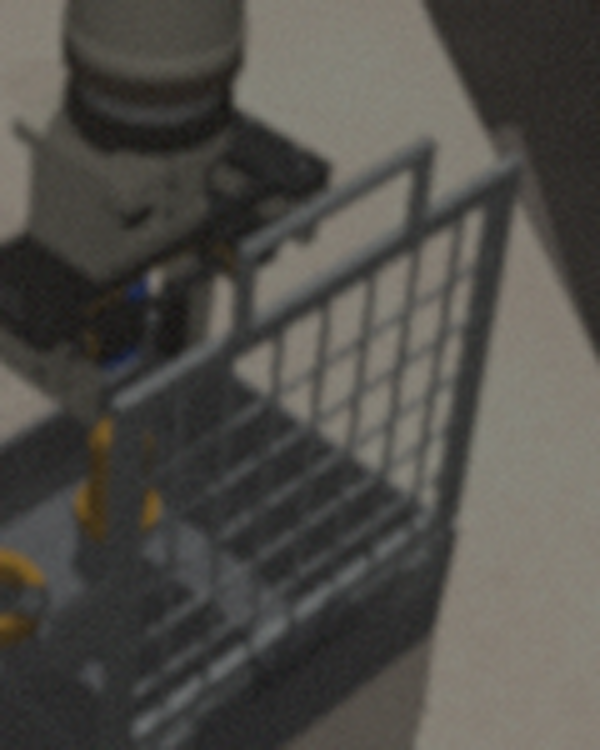

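Run:
```python
from go import *
for i in range(120):
    s=bot.snapshot("side")
    if i%20==0 or i==119: cv2.imwrite(f"pics/wait{i}.png",s["pixels"][120:270,260:380])
t=bot.snapshot("top");print(bot.get_state()["time_s"])
a=np.hstack([cv2.resize(cv2.imread(f"pics/wait{i}.png"),None,fx=3,fy=3) for i in (0,119)]);cv2.imwrite("pics/wcmp.png",a)
crop(t,250,90,130,110,6,"pics/t11.png")
```

```text
16.2833
```

View pics/wcmp.png

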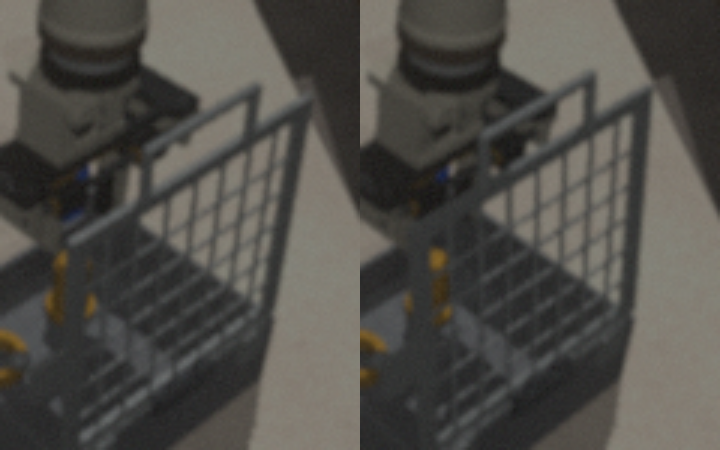

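View pics/t11.png

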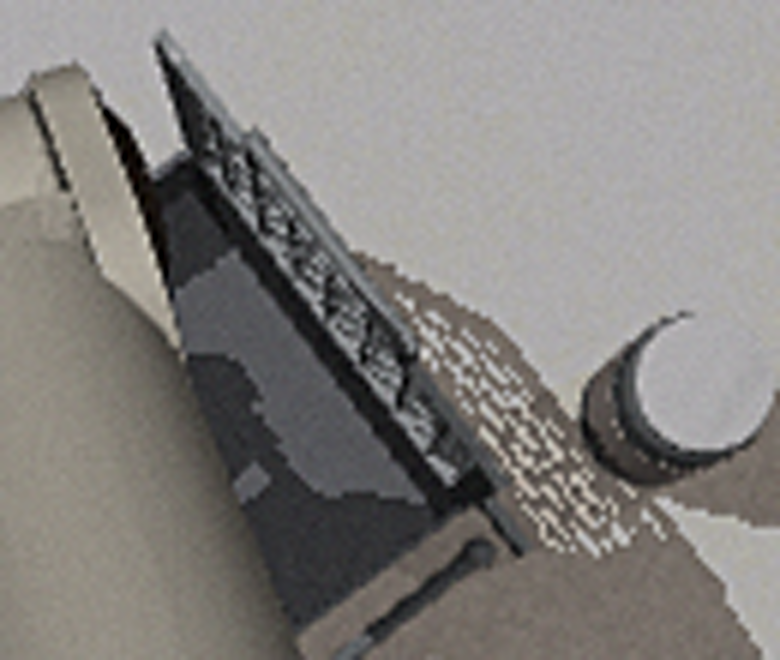

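Run:
```python
from go import *
def f(): 
    im=bot.snapshot("top")["pixels"][90:200,250:380].astype(np.float32);return cv2.GaussianBlur(im,(3,3),0)
p=f()
for k in range(6):
    for i in range(9): bot.snapshot("top")
    a=f();d=np.abs(a-p).max(2);print(round(bot.get_state()["time_s"],2),(d>40).sum(),d.max().round());p=a
t=bot.snapshot("top");s=bot.snapshot("side")
crop(t,250,90,130,110,6,"pics/t12.png");crop(s,230,120,150,150,4,"pics/s12.png")
```

```text
16.83 61 61.0
17.33 72 70.0
17.83 94 68.0
18.33 100 73.0
18.83 0 33.0
19.33 0 7.0
```

View pics/t12.png

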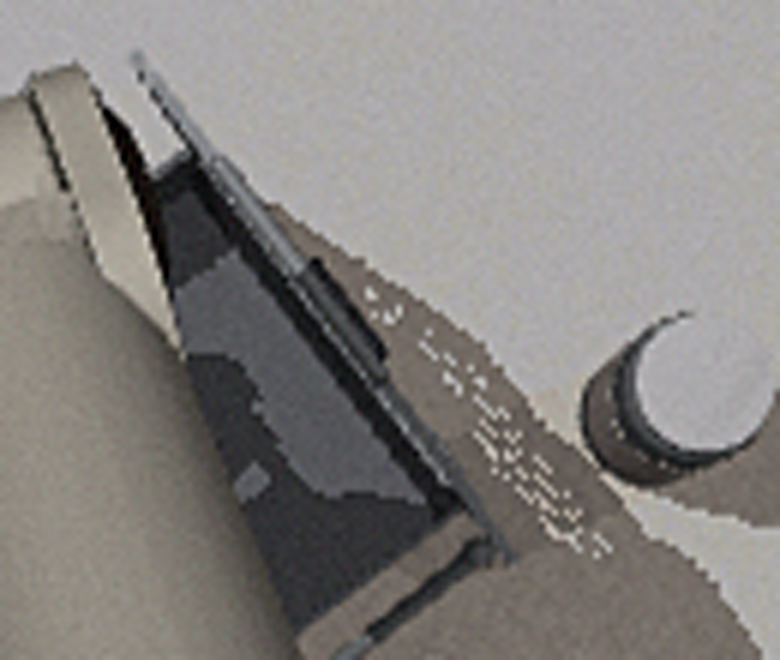

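The guard has stopped: its bar at top-crop (215,165)–(373,370) matches the model for 1.38 rad, and the last frames show no motion. Next I descend on the fitting.

>>> {"fn": "play_rows", "kwargs": {
  "increments": [
    [0.62,0.005,0.0054,0.001,0,0,0],
    [0.62,0.025,0.0054,0.001,0,0,0],
    [0.62,0.045,0.0054,0.001,0,0,0],
    [0.62,0.058,0.0054,0.001,0,0,0],
    [0.62,0.062,0.0054,0.001,0,0,0]
  ]
}}

```text
time_s: 19.85
eef_pos: [0.6557, 0.0076, 0.0481]
orientation: [0.322, 0.631, -0.323, 0.628]
force: [0.2, -0.0, -0.1]
width: 0.0569
```

>>> {"fn": "play_rows", "kwargs": {
  "increments": [
    [0.4,0,0,0,0,0,0],
    [0.2,0,0,0,0,0,0],
    [0.2,0,0,0,0,0,0],
    [0.2,0,0,0,0,0,0],
    [0.2,0,0,0,0,0,0]
  ],
  "squeeze": 25
}}

```text
time_s: 20.27
eef_pos: [0.6578, 0.0071, 0.0523]
orientation: [0.323, 0.629, -0.322, 0.63]
force: [-1.9, -0.7, 3.2]
width: 0.0309
```

Run:
```python
from go import *
todo((-53,47.5,45),(0,0,-1),(0,1,0))
t=pickle.load(open("ts.pkl","rb"))[0]
# tray: corners of rim from crop x6 at (95,195)
c=[onz(t,cp(x,y,95,195,6),.02) for x,y in [(134,97),(414,140),(361,460),(90,415)]]
for p in c: print(p.round(4))
print(np.mean(c,0),[np.linalg.norm(c[i]-c[i-1]).round(4) for i in range(4)])
```

```text
t 20.27 box [-50.8  49.7  52.3] w 0.0309 F [-1.9 -0.7  3.2] q [ 0.21  0.73 -0.37  1.65  0.34  0.83  0.32]
 axes in box x,y,z: [[0.0, 0.0, -1.0], [-0.01, 1.0, 0.0], [1.0, 0.01, 0.0]]
(array([ 0.0073, -0.0022, -0.0023]), array([ 0.35,  0.04, -0.05]), np.float64(0.007898845095826843), np.float64(0.35576626035546005))
[0.5198 0.4433 0.02  ]
[0.4937 0.2958 0.02  ]
[0.3284 0.325  0.02  ]
[0.3548 0.4667 0.02  ]
[0.42416175 0.3827074  0.02      ] [np.float64(0.1667), np.float64(0.1498), np.float64(0.1678), np.float64(0.1441)]
```

>>> {"fn": "play_rows", "kwargs": {
  "increments": [
    [0.2,-0.006,0,0,0,0,0],
    [0.2,-0.02,0,0,0,0,0],
    [0.2,-0.045,0,0,0,0,0],
    [0.2,-0.075,0,0,0,0,0],
    [0.2,-0.105,0,0,0,0,0]
  ],
  "squeeze": 30
}}

```text
time_s: 20.68
eef_pos: [0.6569, 0.0078, 0.1577]
orientation: [0.323, 0.63, -0.322, 0.629]
force: [0.6, -0.4, -3.9]
width: 0.0303
```

Run:
```python
from go import *
st=bot.get_state();show(st)
d=step(st,[.424,.383,.20],tool(-ez,ey));print(d)
s=bot.snapshot("side");crop(s,180,70,200,200,4,"pics/s13.png")
```

```text
t 20.68 box [-51.9  49.3 157.7] w 0.0303 F [ 0.6 -0.4 -3.9] q [ 0.25  0.6  -0.42  1.6   0.28  1.    0.36]
 axes in box x,y,z: [[-0.0, 0.0, -1.0], [-0.01, 1.0, 0.0], [1.0, 0.01, -0.0]]
(array([-0.0417,  0.0301, -0.4406]), array([ 0.39, -0.08, -0.01]), np.float64(0.44360259324377915), np.float64(0.40021424328977945))
```

View pics/s13.png

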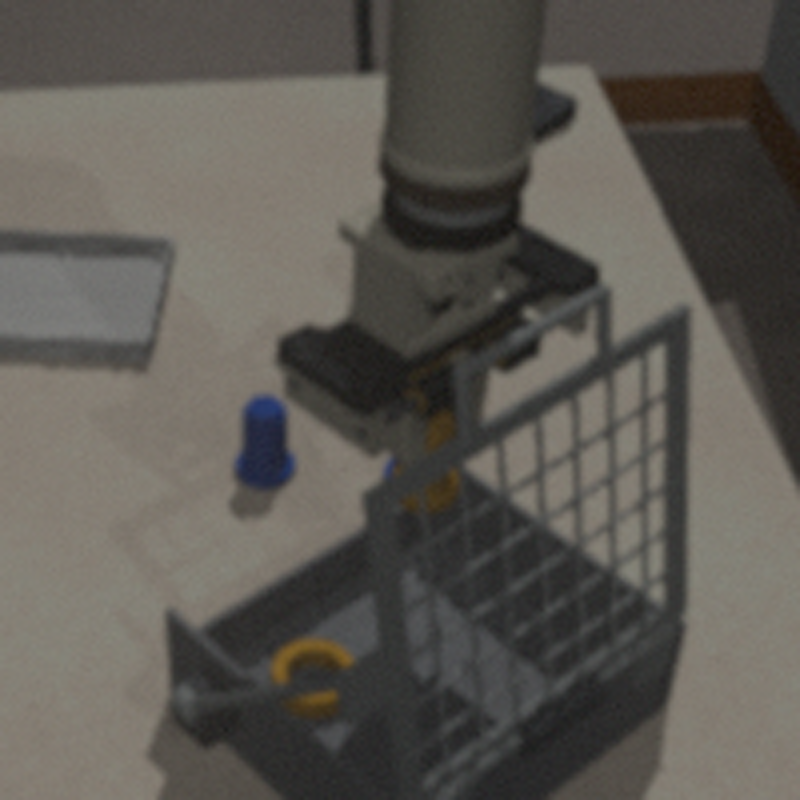

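>>> {"fn": "play_rows", "kwargs": {
  "increments": [
    [0.2,-0.02,0.001,-0.01,0,0,0],
    [0.2,-0.035,0.003,-0.035,0,0,0],
    [0.2,-0.042,0.005,-0.068,0,0,0],
    [0.2,-0.042,0.008,-0.103,0,0,0],
    [0.2,-0.042,0.01,-0.138,0,0,0]
  ]
}}

```text
time_s: 21.15
eef_pos: [0.5849, 0.1266, 0.2002]
orientation: [0.324, 0.628, -0.322, 0.63]
force: [-0.9, 0.5, -3.6]
width: 0.0306
```

>>> {"fn": "play_rows", "kwargs": {
  "increments": [
    [0.2,0,0.002,-0.035,0,0,0],
    [0.2,0,0.004,-0.07,0,0,0],
    [0.2,0,0.007,-0.105,0,0,0],
    [0.2,0,0.01,-0.14,0,0,0],
    [0.2,0,0.012,-0.17,0,0,0]
  ]
}}

```text
time_s: 21.57
eef_pos: [0.4938, 0.273, 0.1996]
orientation: [0.323, 0.629, -0.321, 0.63]
force: [-0.4, 1.2, -3.0]
width: 0.0306
```

Run:
```python
from go import *
st=bot.get_state();show(st)
d=step(st,[.424,.383,.12],tool(-ez,ey));print(d)
```

```text
t 21.57 box [-362.5   69.7  199.6] w 0.0306 F [-0.4  1.2 -3. ] q [-0.13  0.41 -0.53  1.81  0.24  0.99 -0.14]
 axes in box x,y,z: [[-0.0, 0.0, -1.0], [-0.01, 1.0, 0.0], [1.0, 0.01, -0.0]]
(array([ 0.0797,  0.0075, -0.13  ]), array([ 0.47, -0.04, -0.13]), np.float64(0.1526699694515921), np.float64(0.494202974991798))
```

>>> {"fn": "play_rows", "kwargs": {
  "increments": [
    [0.2,0.003,0.002,-0.033,0,0,0],
    [0.2,0.012,0.004,-0.066,0,0,0],
    [0.2,0.03,0.006,-0.098,0,0,0],
    [0.2,0.055,0.0075,-0.122,0,0,0],
    [0.2,0.08,0.0075,-0.13,0,0,0]
  ]
}}

```text
time_s: 21.98
eef_pos: [0.4227, 0.3864, 0.1199]
orientation: [0.323, 0.631, -0.318, 0.63]
force: [-0.4, 0.7, -3.0]
width: 0.0305
```

Run:
```python
from go import *
w=bot.snapshot("wrist");cv2.imwrite("pics/w14.png",w["pixels"])
t=bot.snapshot("top");crop(t,70,170,150,130,5,"pics/t14.png")
st=bot.get_state();show(st)
d=step(st,[.424,.383,.054],tool(-ez,ey));print(d)
```

```text
t 22.08 box [-492.4   72.9  115.6] w 0.0304 F [-0.1 -2.  -3.3] q [-0.38  0.54 -0.52  1.85  0.34  0.85 -0.44]
 axes in box x,y,z: [[-0.0, -0.01, -1.0], [-0.01, 1.0, -0.01], [1.0, 0.01, -0.0]]
(array([ 0.0616,  0.0038, -0.0001]), array([ 0.67, -0.07,  0.33]), np.float64(0.061693902666121875), np.float64(0.7470919340673419))
```

View pics/w14.png

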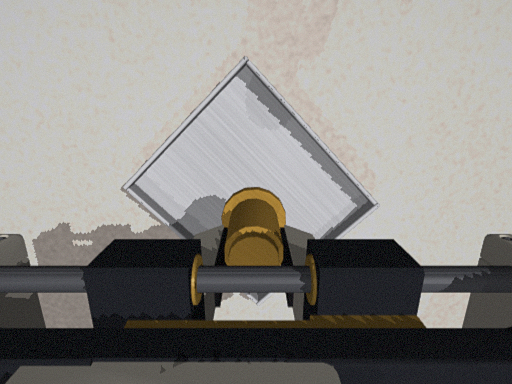

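View pics/t14.png

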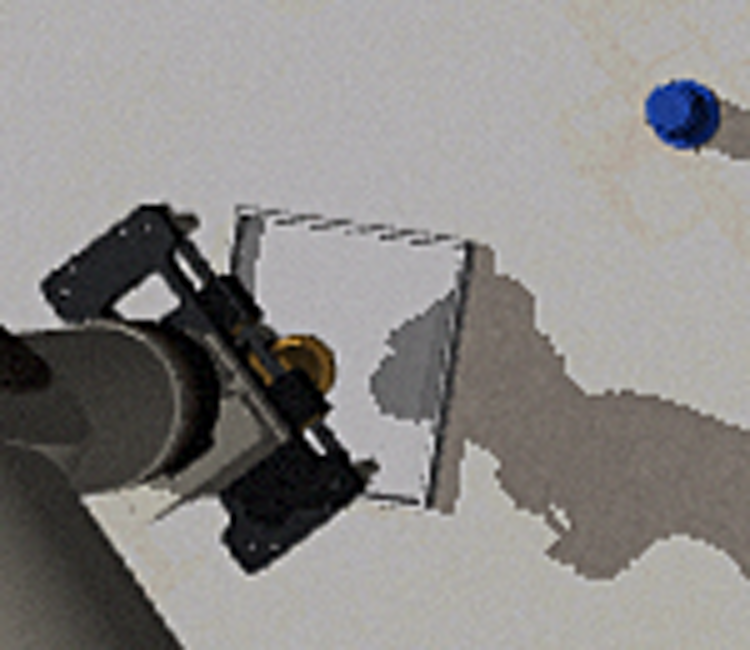

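>>> {"fn": "play_rows", "kwargs": {
  "increments": [
    [0.2,0.012,0.002,0,0,0,0],
    [0.2,0.028,0.003,0,0,0,0],
    [0.2,0.042,0.003,0,0,0,0],
    [0.2,0.05,0.003,0,0,0,0],
    [0.2,0.054,0.003,0,0,0,0]
  ]
}}

```text
time_s: 22.5
eef_pos: [0.4287, 0.3808, 0.0635]
orientation: [0.323, 0.629, -0.323, 0.629]
force: [0.0, -0.2, -3.3]
width: 0.0307
```

Run:
```python
from go import *
w=bot.snapshot("wrist");cv2.imwrite("pics/w15.png",w["pixels"][120:330,130:400])
st=bot.get_state();show(st);print(st["eef_pos"])
Rm=R.from_quat(st["orientation"]).as_matrix()
print(proj(w,[st["eef_pos"]+Rm@[a,0,0] for a in (.0473,.0393,-.0127)]).round(1))
hsv=cv2.cvtColor(w["pixels"],cv2.COLOR_BGR2HSV);m=cv2.inRange(hsv,(12,120,60),(30,255,255));m[250:]=0
print(cv2.boundingRect(m))
```

```text
t 22.55 box [-488.4   78.8   63.3] w 0.0305 F [-0.4 -0.5 -4.3] q [-0.41  0.62 -0.48  1.87  0.4   0.76 -0.48]
 axes in box x,y,z: [[0.0, -0.0, -1.0], [-0.01, 1.0, -0.0], [1.0, 0.01, 0.0]]
[0.42839471 0.38099735 0.06325464]
[[253.3 219.9]
 [253.3 224.4]
 [253.2 264.8]]
(222, 188, 64, 62)
```

View pics/w15.png

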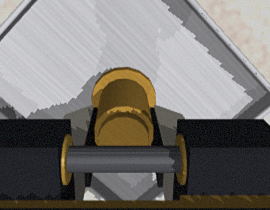

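>>> {"fn": "play_rows", "kwargs": {
  "increments": [
    [0.2,0.003,0,0,0,0,0],
    [0.2,0.006,0,0,0,0,0],
    [0.2,0.008,0,0,0,0,0],
    [0.2,0.0085,0,0,0,0,0],
    [0.2,0.0085,0,0,0,0,0]
  ]
}}

```text
time_s: 22.97
eef_pos: [0.4283, 0.3823, 0.056]
orientation: [0.323, 0.629, -0.322, 0.629]
force: [0.3, -0.4, -3.0]
width: 0.0305
```

>>> {"fn": "play_rows", "kwargs": {
  "increments": [
    [0.2,0.001,0,0,0,0,0],
    [0.2,0.0015,0,0,0,0,0],
    [0.2,0.002,0,0,0,0,0],
    [0.2,0.002,0,0,0,0,0]
  ]
}}

```text
time_s: 23.3
eef_pos: [0.4282, 0.3822, 0.0539]
orientation: [0.323, 0.629, -0.322, 0.629]
force: [-0.1, 0.1, -3.1]
width: 0.0307
```

>>> {"fn": "play_rows", "kwargs": {
  "increments": [
    [0.2,0.001,0,0,0,0,0],
    [0.2,0.0015,0,0,0,0,0],
    [0.2,0.0015,0,0,0,0,0]
  ]
}}

```text
time_s: 23.55
eef_pos: [0.4282, 0.3821, 0.0522]
orientation: [0.323, 0.629, -0.322, 0.629]
force: [0.3, 0.6, -3.9]
width: 0.0308
```

>>> {"fn": "play_rows", "kwargs": {
  "increments": [
    [0.2,0.0008,0,0,0,0,0],
    [0.2,0.0015,0,0,0,0,0],
    [0.2,0.0015,0,0,0,0,0]
  ]
}}

```text
time_s: 23.8
eef_pos: [0.4283, 0.3823, 0.0513]
orientation: [0.323, 0.629, -0.322, 0.629]
force: [-2.1, -0.8, 0.4]
width: 0.0308
```

Contact: the load has gone from the wrist at z 0.0513, against 0.0515 expected. I release gently.

>>> {"fn": "play_rows", "kwargs": {
  "increments": [
    [0.36,0,0,0,0,0,0],
    [0.4,0,0,0,0,0,0],
    [0.5,0,0,0,0,0,0],
    [0.55,0,0,0,0,0,0],
    [0.6,0,0,0,0,0,0]
  ]
}}

```text
time_s: 24.22
eef_pos: [0.4284, 0.3823, 0.051]
orientation: [0.323, 0.629, -0.322, 0.629]
force: [-0.5, -0.1, 0.3]
width: 0.0517
```

Run:
```python
from go import *
st=bot.get_state();show(st)
w=bot.snapshot("wrist");cv2.imwrite("pics/w16.png",w["pixels"][120:330,130:400])
```

```text
t 24.22 box [-489.6   79.6   51. ] w 0.0517 F [-0.5 -0.1  0.3] q [-0.41  0.64 -0.47  1.87  0.41  0.73 -0.49]
 axes in box x,y,z: [[-0.0, 0.0, -1.0], [-0.01, 1.0, 0.0], [1.0, 0.01, -0.0]]
```

View pics/w16.png

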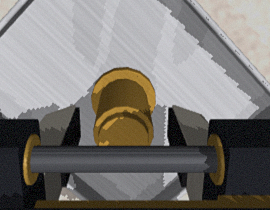

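Standing free between the open fingers. Retreat straight up, then check everything.

>>> {"fn": "play_rows", "kwargs": {
  "increments": [
    [0.62,-0.01,0,0,0,0,0],
    [0.62,-0.04,0,0,0,0,0],
    [0.62,-0.08,0,0,0,0,0],
    [0.62,-0.12,0,0,0,0,0],
    [0.62,-0.15,0,0,0,0,0]
  ]
}}

```text
time_s: 24.68
eef_pos: [0.4284, 0.383, 0.2048]
orientation: [0.324, 0.629, -0.321, 0.63]
force: [0.3, 0.0, -0.1]
width: 0.0574
```

>>> {"fn": "play_rows", "kwargs": {
  "increments": [
    [0.62,-0.01,0,-0.035,0,0,0],
    [0.62,-0.02,0,-0.07,0,0,0],
    [0.62,-0.02,0,-0.11,0,0,0],
    [0.62,-0.02,0,-0.14,0,0,0],
    [0.62,-0.02,0,-0.14,0,0,0]
  ]
}}

```text
time_s: 25.1
eef_pos: [0.3393, 0.5024, 0.223]
orientation: [0.321, 0.633, -0.318, 0.629]
force: [-0.5, 0.8, 0.0]
width: 0.0571
```

Run:
```python
from go import *
t=bot.snapshot("top");s=bot.snapshot("side");show(bot.get_state())
cv2.imwrite("pics/tF.png",t["pixels"]);crop(s,120,70,270,200,3,"pics/sF.png");crop(t,90,90,290,160,2.7,"pics/tFc.png")
h=cv2.cvtColor(s["pixels"],cv2.COLOR_BGR2HSV)
```

```text
t 25.2 box [-631.5   77.6  221.7] w 0.0571 F [ 0.7 -0.8 -0.8] q [-0.56  0.47 -0.6   1.69  0.29  1.08 -0.62]
 axes in box x,y,z: [[-0.0, 0.0, -1.0], [-0.01, 1.0, 0.0], [1.0, 0.01, -0.0]]
```

View pics/sF.png

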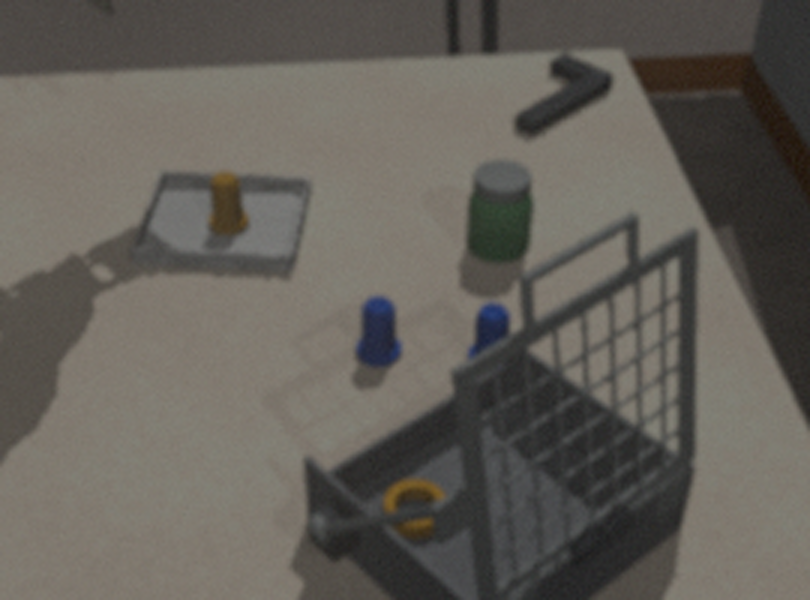

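View pics/tFc.png

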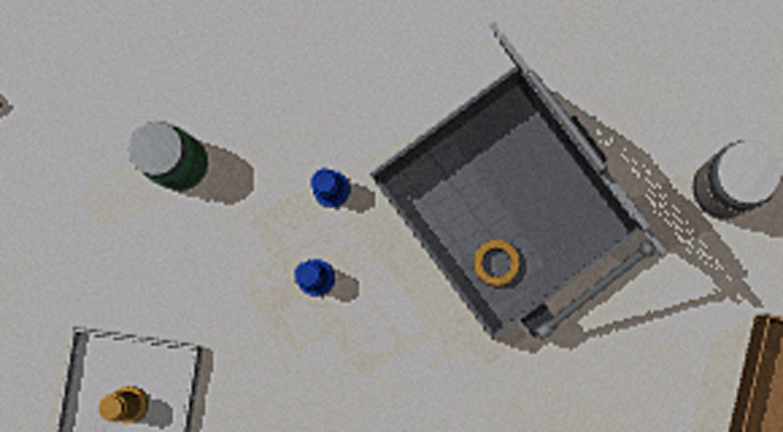

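The fitting stands upright in the tray at side crop (227,200). The guard rests on the prop's ball at (455,510), the collar is still in the box, and the blue parts, jar and can are where they were.

Run:
```python
from go import *
t0=pickle.load(open("ts.pkl","rb"))[0]["pixels"];t=cv2.imread("pics/tF.png")
for n,lo,hi in (("blue",(105,120,50),(130,255,255)),("green",(45,60,20),(90,255,255))):
    for im in (t0,t):
        m=cv2.inRange(cv2.cvtColor(im,cv2.COLOR_BGR2HSV),lo,hi);_,_,st,c=cv2.connectedComponentsWithStats(m);print(n,[c[i].round(1).tolist() for i in range(1,len(st)) if st[i,4]>60])
print(bot.job_done())
```

```text
blue [[211.3, 158.6], [205.6, 192.2]]
blue [[211.3, 158.6], [205.7, 192.2]]
green [[446.8, 95.0], [476.7, 103.3], [457.3, 113.2], [158.7, 151.2]]
green [[446.8, 95.0], [476.7, 103.2], [457.3, 113.2], [158.5, 151.2]]
the job is handed in; nothing more can be done
None
```

The job is done and handed in at about 25 s of the 69 s allowed; the hand-in gave no verdict.

**What I did:**
1. I pinched the guard's pull from above and raised the guard to its limit.
2. I let go and pushed the prop home against its stop. The push met about 11 N there, and the ball measured at box y −133, as it should when fully home.
3. I waited until the guard stopped moving. Its bar matched the position for 1.38 rad, so it was resting on the prop.
4. Only then did I lift the tall brass fitting, lower it into the tray until the wrist no longer carried its weight, open the fingers and back away.

**Last checks:**
- **Fitting:** it stands upright on its foot, near the middle of the tray.
- **Guard and collar:** the guard is still on its prop, and the collar is still in the box.
- **Bystanders:** the blue look-alikes and the jar are within 0.2 px of their starting places. The can looks unmoved; the carton was checked only where it shows at the edge of the last picture.
- **Contact:** the robot is touching nothing.

**What disagreed:**
- My first estimate of the box was about 4 mm off along its x axis, compared with the wrist camera and the bar once gripped. I corrected it before pushing the prop.
- A first try at tilting the tool towards the prop ran close to the joint limits, so I used a nearly upright tool for that push.

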